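# Refit the keyed valve handle on the jar filler and set it half open

### The arm

A 6-joint arm with a two-finger parallel gripper is mounted at the origin on the work surface. World frame = base frame: x ahead of the robot, y to its left, z up, the work surface at z = 0. Lengths are in m, angles in rad, forces in N, time in s.
With the tool pointing down it reaches from about 0.325 to 0.925 m from the base axis. Payload 3.1 kg.
Tool frame: the origin (TCP) lies midway between the tips of the shut fingers; the grasp point (between the pads) lies 19 mm behind it (grasp_offset is the distance from the TCP to the grasp point, in m); z points along the fingers, y is the direction in which the jaws open and shut (so a half turn about z gives the same grasp; the last joint's range is limited). The gripper opens to 85 mm and grips with 20 to 120 N. Pads are 22 mm wide; open, the fingers measure 114 mm over their backs; the gripper's body (76 mm by 85 mm) begins 54 mm behind the grasp point. The pads swing forward as they close: fully open they stand 13 mm farther back than shut.
Start: joints at [-1.24, 0.217, 1.613, -0, 1.311, -0.112], TCP at [0.268, -0.565, 0.231] pointing down, gripper open.
Joint ranges: [-2.75, 2.75], [-0.78, 2.1], [0.31, 2.55], [-1.13, 4.27], [0.13, 2.63], [-2.58, 2.58]. Speed limits (rad/s): [2.79, 2.79, 3.14, 3.14, 3.14, 3.14].

### API

Orientations are given as a rotation vector (axis times angle).
In Python, from rig import * gives the robot as it stands. The module is installed in compiled form; this text tells all that it offers.
- The arm moves only by the tool apply_moves, never from a script. Its argument "increments" is a list of rows, each a list of 7 numbers: the shift along the tool's x, y, z in cm, then the turn, a rotation vector about the tool's x, y, z in rad, then the opening, from 0 (shut) to 1 (fully open). A call has exactly 5 rows; each row shifts and turns the commanded pose from where the row before left it, along the tool's axes as they then stand; what a row does not reach is not made up. A row lasts 1/8 s, in which the tool goes at most 62.5 mm and 10.7 degrees, less where a joint would pass 70% of its speed; a pose out of reach is approached as far as the arm can. A call with a gripper value outside its range is refused whole. The fingers move at their own pace and stop on an object; "squeeze" is the grip in N (left out, the last holds). Time passes only in rows, so rows that do not move let the fingers close, or fill a call up. It gives the time, the measured TCP pose, the force and the opening at its end, in the units of the state.
- get_state(): the state, without advancing time (a new reading comes with each control period).
- grab_frame(name): name is "scene" or "top" or "wrist"; returns a dict with "image" (480x640x3 uint8, blue, green, red), "fovy" (degrees; the focal length in pixels is half the picture's height over the tangent of half this angle, whatever the lens; pixels are square), "cx", "cy" (the principal point, pixels), "R" (3x3) and "t" (3): a world point X has camera coordinates R X + t. Camera axes: x right, y down, z forward; pixel columns grow to the right and rows downward; lengths in m; the calibration is good to about 2 mm. The wrist camera is an equidistant fisheye: a pixel r from the principal point sees the ray r / f radians off the axis. A picture is of the moment at which its call begins. There is no depth.
- finish_job(): hands the job in, once; it reports no verdict.
Trained networks look in a picture, given as the dict that the camera call returned (one of the last four; its "shot" number tells which), for a name from the list of things; names that differ only in an ending like _2 or _b are one class to them, and where a whole thing is asked for, a point or a joint stands for the part that bears it (a point fixed in the world has none). Each returns a list of dicts, best first, with "score" (0 to 1); they miss things now and then, are a little off and sometimes report something else, mostly with a low value. They report only what shows in the picture. A call takes as long as a camera call. They do not tell look-alikes from the thing itself.
- boxes_of(picture, name): "xy" ([column, row] in pixels, amid what is visible of it).
The state is a dict: "time_s": time; "joints": joint angles; "qvel": joint speeds; "tau": joint torques, N m; "tool_pos": TCP position; "ee_rot": TCP orientation; "contact_force": force on the tool from outside, world axes, zero at the start; "ft_torque": the same for the moment, N m; "finger_gap": finger opening in m.
Only numpy, scipy, OpenCV 4.12 (cv2) and the standard library are available. Lean on these libraries where they do the work, as an engineer would, in place of code of your own. Each camera call takes 0.05 s, during which the arm holds its last target.

### The job

The jar filler's blue valve handle is lying on its side. Stand it upright on the table and let go of it, then take it again by its wing from above, turn it so that the flat in its bore matches the flat of the valve stem, and push it down fully home on the stem while the valve is still nearly closed. With the handle, turn the valve to half open, so that the yellow end of the wing points at the green mark, let go, and leave the jars where they stand.

Things in the scene. Friction and masses are not known exactly. Their poses are not given: they have to be found in the camera images.
- handle: Loose blue valve handle, 77 mm tall, 140 g: square hub 46 x 46 mm, 33 mm tall, with a wing on top. Origin: centre of the hub's underside, +z up through hub and wing. The underside opens into a D bore, 29 mm deep, 35.6 mm across, its flat 9.8 mm from the axis on the +x side. Starts lying on its -x side, yellow +x side up, z level and pointing to the robot's right (-y) within 30 degrees.
- filler: Fixed jar filler; origin on the table under the valve stem, z up. A 28 mm pipe, 150 mm up, runs along its y: at +y to a metal keg (170 mm diameter, centred 225 mm from the stem, 282 mm tall), at -y to a spout 85 mm from the stem, ending 108 mm up. Brass valve body under the stem; round it a white dial plate, 120 mm diameter, its top 190 mm up.
- dial (a point): Fixed point on the stem axis at the top face of the dial plate, axes as the filler's. On the plate, 47 mm from the axis: red mark towards +x (closed), green mark at 45 degrees between +x and +y (half open), black mark towards +y (fully open).
- half_mark (a point): Centre of the green half-open mark (20 x 8 mm) on the dial plate.
- valve_seat (a point): Centre of the top of the stem's round collar (48 mm diameter, 6 mm above the dial); turns with the stem, z up. The handle's underside rests here when fully home. The handle fits in one orientation only, its +x along this +x, with 0.8 mm clearance all round (up to 6 degrees of play either way).
- valve (a joint): Valve angle in rad: 0 closed (stem flat faces the red mark), grows counter-clockwise seen from above, 0.785 half open (flat faces the green mark), 1.571 fully open. It starts between 0 and 0.35, turns with a steady friction of about 0.12 N m and stays where it is left.
- jar_empty: Open clear jar, 76 mm diameter, 98 mm tall, standing under the spout; origin centre of its underside. Leave it.
- jar_pickle: Closed jar with green contents and brass lid, 84 mm diameter, 130 mm tall; origin centre of its underside. Leave it.
- jar_tomato: Closed jar with orange-red contents and green lid, 80 mm diameter, 110 mm tall; origin centre of its underside. Leave it.
- handle_wing (a point): Centre of the handle's wing, 55 mm up the handle's axis, axes as the handle's. The wing is a flat plate 46 mm wide (x), 14 mm thick (y), 44 mm tall (z), standing on the hub 33 to 77 mm above the handle's underside. Its +x end is yellow: the pointer, on the same side as the bore's flat. The hub's +x face has a yellow stripe too.
- stem_top (a point): Top of the bare steel stem, 26 mm above valve_seat, same axes: a D, 34 mm diameter, its flat (blackened, with a short black line to it on the top) 9 mm from the axis on the +x side; the upper 3 mm are chamfered by 2.5 mm.
Mind the look-alikes: they are no part of the job. Several things look just like the handle: the one meant starts farthest to the robot's right.

How it is judged:
By the outcome, as a careful person would: the job done as asked, in the order asked, and still so for the second after the job is handed in, with the robot touching nothing.
It also fails if it takes over 67 s, if anything falls off the work surface, if the arm or the gripper's body presses on something with over 40 N, if the wrist force passes 120 N, or if a joint passes its speed limit or range.

## Working session

There is one attempt and no reset: what is moved stays moved. The work goes in short steps, Python scripts to look and compute and a tool call to move; the robot and the scene stay as the last step left them, time stands still between calls to the robot, and variables do not carry over. Pictures are saved under pics/ and viewed, and the job is handed in when it is done.

Besides the shell and the picture viewer there is one more tool, called after "Request:" in YAML: its name, and indented under it one key for each argument. apply_moves: Moves the arm, as the interface text tells. Its arguments: {"type":"object","properties":{"increments":{"type":"array","items":{"type":"array","items":{"type":"number"}}},"squeeze":{"type":"number"}},"required":["increments"]}

```bash
mkdir -p pics
cat > h.py <<'E'
from rig import *
import numpy as np, cv2
from scipy.spatial.transform import Rotation as Ro
def f_of(p): return p["image"].shape[0]/2/np.tan(np.radians(p["fovy"])/2)
def ray(p,uv,fish=False):
    f=f_of(p); d=np.array([(uv[0]-p["cx"])/f,(uv[1]-p["cy"])/f])
    if fish:
        th=np.hypot(*d); v=np.r_[d/th*np.sin(th),np.cos(th)] if th>1e-9 else np.array([0,0,1.])
    else: v=np.r_[d,1]
    R=np.array(p["R"]);t=np.array(p["t"]); v=R.T@v
    return -R.T@t, v/np.linalg.norm(v)
def atz(p,uv,z,fish=False):
    o,v=ray(p,uv,fish); return o+v*(z-o[2])/v[2]
def proj(p,X,fish=False):
    c=np.array(p["R"])@np.array(X)+np.array(p["t"]); f=f_of(p)
    if fish:
        r=np.hypot(c[0],c[1]); th=np.arctan2(r,c[2]); k=f*th/max(r,1e-9)
        return np.array([p["cx"]+c[0]*k,p["cy"]+c[1]*k])
    return np.array([p["cx"]+f*c[0]/c[2],p["cy"]+f*c[1]/c[2]])
def tri(obs):
    A=np.zeros((3,3));b=np.zeros(3)
    for o,v in obs:
        M=np.eye(3)-np.outer(v,v);A+=M;b+=M@o
    X=np.linalg.solve(A,b); return X,[np.linalg.norm((np.eye(3)-np.outer(v,v))@(X-o)) for o,v in obs]
import pickle
def snap(n,fn):
    p=grab_frame(n); cv2.imwrite(f"pics/{fn}.png",p["image"]); pickle.dump(p,open(f"pics/{fn}.pkl","wb")); return p
def load(fn): return pickle.load(open(f"pics/{fn}.pkl","rb"))
E
python3 - <<'E'
from h import *
for n in ["scene","top","wrist"]:
    p=snap(n,n+"0"); print(n,p["fovy"],p["cx"],p["cy"],-np.array(p["R"]).T@p["t"],np.round(p["R"],2).tolist())
    for k in ["handle","filler","half_mark","valve_seat","stem_top","handle_wing","jar_empty","jar_pickle","jar_tomato"]:
        print(k,[(np.round(d["xy"]).tolist(),round(d["score"],2)) for d in boxes_of(p,k)][:4])
print(get_state())
E
```

```text
scene 57.208399316620664 328.8571861228986 239.84374390973758 [0.99104818 0.47022491 0.62601078] [[-0.78, 0.63, 0.01], [0.37, 0.47, -0.8], [-0.51, -0.62, -0.6]]
handle [([456.0, 303.0], 0.93), ([311.0, 240.0], 0.66)]
filler []
half_mark [([531.0, 305.0], 0.95), ([208.0, 260.0], 0.7), ([408.0, 236.0], 0.46)]
valve_seat [([408.0, 237.0], 0.55)]
stem_top [([408.0, 238.0], 0.8)]
handle_wing [([452.0, 303.0], 0.96), ([314.0, 239.0], 0.93)]
jar_empty [([205.0, 260.0], 0.73), ([357.0, 288.0], 0.6)]
jar_pickle [([208.0, 260.0], 0.83)]
jar_tomato [([235.0, 322.0], 0.57)]
top 53.00301351133889 315.0294628300784 242.8021635222231 [0.41708593 0.00264138 0.93330168] [[-0.09, -1.0, -0.0], [-0.97, 0.09, -0.22], [0.22, -0.02, -0.97]]
handle [([245.0, 366.0], 0.74), ([320.0, 370.0], 0.71)]
filler [([119.0, 317.0], 0.65)]
half_mark [([115.0, 317.0], 0.69), ([238.0, 283.0], 0.35)]
valve_seat [([240.0, 281.0], 0.79)]
stem_top [([238.0, 284.0], 0.8), ([117.0, 316.0], 0.39)]
handle_wing [([319.0, 368.0], 0.79), ([405.0, 294.0], 0.77), ([244.0, 366.0], 0.56)]
jar_empty [([298.0, 283.0], 0.69), ([119.0, 318
[... 321 characters left out ...]

jar_empty []
jar_pickle []
jar_tomato []
{'time_s': 1.5, 'joints': array([-1.24020694e+00,  2.16897781e-01,  1.61340175e+00, -8.09322065e-06,
        1.31128827e+00, -1.12207564e-01]), 'qvel': array([ 0.00022467, -0.00260011, -0.00082281,  0.00034714,  0.00184905,
       -0.0005426 ]), 'tau': array([-1.03687785e-04, -3.96878850e+01, -3.04238713e+01, -1.67536919e-04,
        9.94214533e-04, -1.01578283e-05]), 'tool_pos': array([ 0.26781089, -0.56472986,  0.23130072]), 'ee_rot': array([ 3.06490423e+00,  6.89877389e-01, -1.13831810e-05]), 'contact_force': array([0.34892266, 0.74911091, 0.09844024]), 'ft_torque': array([ 0.01035474,  0.00530049, -0.00784308]), 'finger_gap': 0.08558462040854366}
```

View pics/scene0.png

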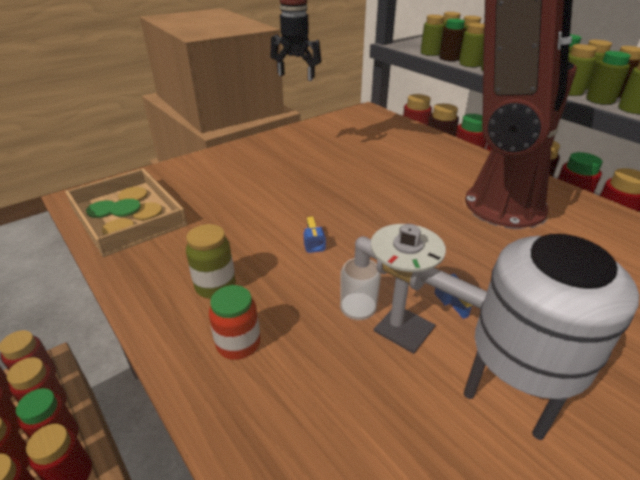

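View pics/top0.png

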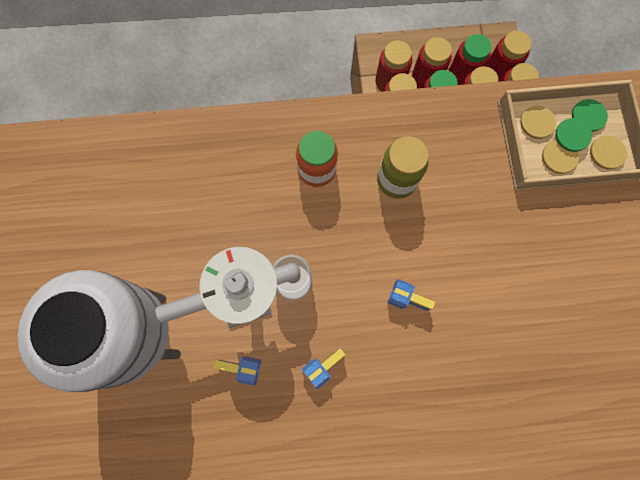

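View pics/wrist0.png

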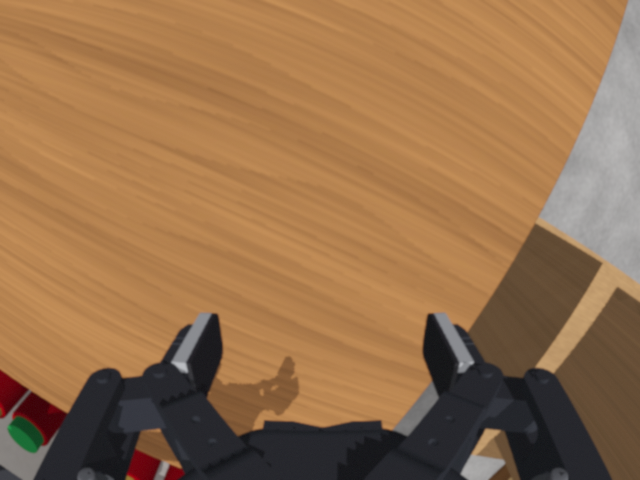

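Run:
```python
from h import *
p=load("top0");im=p["image"]
a=cv2.resize(im[265:325,370:450],None,fx=8,fy=8,interpolation=cv2.INTER_CUBIC)
b=cv2.resize(im[235:335,190:320],None,fx=6,fy=6,interpolation=cv2.INTER_CUBIC)
cv2.imwrite("pics/za.png",a);cv2.imwrite("pics/zb.png",b)
s=load("scene0")["image"]
cv2.imwrite("pics/zc.png",cv2.resize(s[215:300,360:460],None,fx=7,fy=7,interpolation=cv2.INTER_CUBIC))
```

```text
(no output)
```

View pics/za.png

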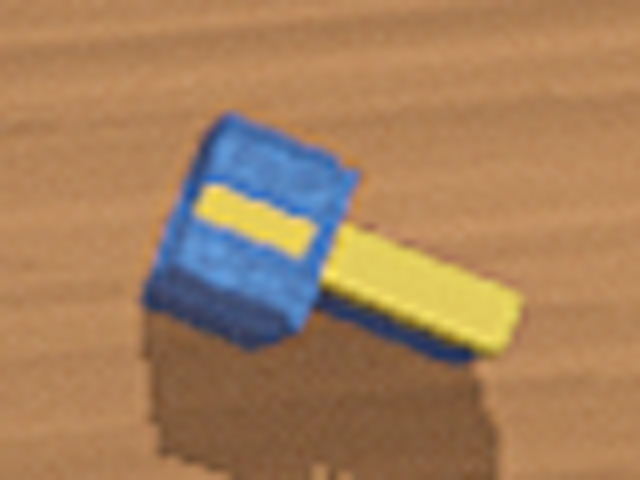

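View pics/zb.png

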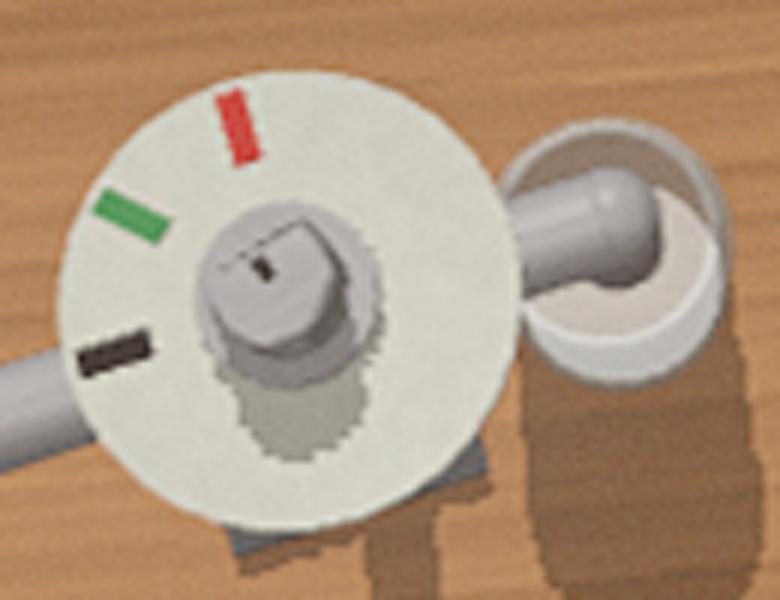

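View pics/zc.png

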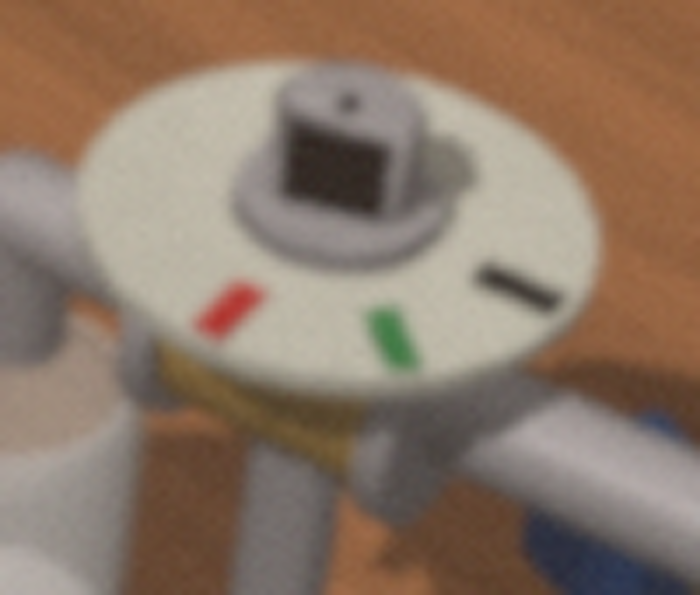

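```bash
cat > fit.py <<'E'
from h import *
from scipy.optimize import least_squares
p=load("top0")
u=lambda q,s,o:np.array([(q[0]+.5)/s-.5+o[0],(q[1]+.5)/s-.5+o[1]])
A=[((230,113),(0,23)),((358,175),(33,23)),((302,325),(33,-23)),((160,268),(0,-23)),((345,225),(33,7)),((522,295),(77,7)),((500,355),(77,-7)),((322,285),(33,-7))]
uv=np.array([u(a,8,(370,265)) for a,_ in A])
# side b: h rotated +90 (left of h). h right in image=-y ; left = +x = image up
def mod(v):
    x,y,th=v; h=np.array([np.cos(th),np.sin(th)]); s=np.array([-h[1],h[0]])
    return np.array([np.r_[np.array([x,y])+(a*h+b*s)/1000,.046] for _,(a,b) in A])
r=least_squares(lambda v:(np.array([proj(p,X) for X in mod(v)])-uv).ravel(),[.45,-.17,-1.8])
print("handle base xy, th",r.x,np.degrees(r.x[2]),"res px",np.round(r.fun.reshape(-1,2),1).tolist())
# dial from two cameras
T=lambda q:u(q,6,(190,235)); s=load("scene0"); S=lambda q:u(q,7,(360,215))
D=[("r",(238,127),(230,311),0),("g",(132,215),(392,339),45),("k",(114,352),(518,288),90)]
for n,a,b,_ in D:
    X,e=tri([ray(p,T(a)),ray(s,S(b))]); print(n,X,e)
def res(v,cams=("t","s")):
    x,y,th=v[:3];o=[]
    for n,a,b,g in D:
        an=th+np.radians(g);X=[x+.047*np.cos(an),y+.047*np.sin(an),.19]
        if "t" in cams:o+=list(proj(p,X)-T(a))
        if "s" in cams:o+=list(proj(s,X)-S(b))
    return np.array(o)
for c in ("t","s","ts"):
    q=least_squares(lambda v:res(v,c),[.41,.11,0.1]);print(c,q.x,np.degrees(q.x[2]),np.round(q.fun,1))
x,y,th=q.x
# stem flat direction: top view flat edge
for z,pts in ((.222,[(218,270),(305,222)]),):
    a,b=[atz(p,T(k),z) for k in pts]; d=a-b; print("flat edge yaw normal",np.degrees(np.arctan2(d[1],d[0]))-90, a,b)
for cam,f,k in ((p,T,[(262,268)]),(s,S,[(347,103)])):
    X=atz(cam,f(k[0]),.222);print("line pt",X-[x,y,.222],np.degrees(np.arctan2(X[1]-y,X[0]-x)))
a,b=atz(s,S((285,190)),.199),atz(s,S((382,213)),.199);d=b-a;print("scene flat bottom",np.degrees(np.arctan2(d[1],d[0]))-90,np.linalg.norm(d))
a,b=atz(s,S((290,128)),.219),atz(s,S((390,152)),.219);d=b-a;print("scene flat top",np.degrees(np.arctan2(d[1],d[0]))-90,np.linalg.norm(d),(a+b)/2)
for n,uv,z in(("jp",(407,155),.13),("jt",(317,147),.11),("je",(293,272),.098),("h2",(319,370),.04),("h3",(245,370),.04)): print(n,atz(p,uv,z))
E
python3 fit.py
```

```text
handle base xy, th [ 0.51876487 -0.15241453 -2.07794155] -119.0572807544055 res px [[0.5, -1.3], [1.1, -2.0], [-0.9, 2.1], [0.1, 2.0], [-0.4, -0.4], [-0.1, 0.5], [-0.1, 0.0], [-0.2, -0.9]]
r [0.57762127 0.12480561 0.1907576 ] [np.float64(0.00021136577002533804), np.float64(0.00021136577002510795)]
g [0.55673008 0.15367888 0.19078049] [np.float64(0.0003875908622988149), np.float64(0.00038759086229877117)]
k [0.52144547 0.15969094 0.19123275] [np.float64(0.0002391307977515548), np.float64(0.00023913079775142535)]
t [0.53224001 0.11393142 0.22737367] 13.027551883483902 [ 0.1 -0.1 -0.2  0.   0.   0.1]
s [0.53107792 0.11331839 0.23661911] 13.557276302945086 [-0. -0.  0. -0. -0.  0.]
ts [0.53184204 0.11383277 0.23029923] 13.195174098181605 [ 0.1  0.2 -0.3  0.3 -0.1  0.3 -0.2  0.4  0.1  0.4 -0.2  0.5]
flat edge yaw normal 24.324882344356226 [0.53526768 0.12637523 0.222     ] [0.54531379 0.10415131 0.222     ]
line pt [ 2.91214242e-03  1.62955078e-03 -2.77555756e-17] 29.230116016272714
line pt [ 1.47686857e-03  4.49440456e-04 -2.77555756e-17] 16.926047273796424
scene flat bottom 29.23121242639195 0.022592597596522906
scene flat top 28.401436201350506 0.022867694834645368 [0.54174992 0.12034496 0.219     ]
jp [ 0.74471435 -0.19121016  0.13      ]
jt [ 0.78390164 -0.03352252  0.11      ]
je [0.55835899 0.02993133 0.098     ]
h2 [3.86430011e-01 2.20069042e-07 4.00000000e-02]
h3 [0.39871009 0.13231893 0.04      ]
```

```bash
cat > plan.py <<'E'
from h import *
def RT(x,y,z): return np.column_stack([x,y,z])
def plan(P,Rt,n,grip,st=None,mult=5):
    """interpolate from current measured pose to target, print n rows in tool axes"""
    st=st or get_state(); R0=Ro.from_rotvec(st["ee_rot"]); p0=np.array(st["tool_pos"])
    Rt=Ro.from_matrix(Rt); w=(R0.inv()*Rt).as_rotvec()
    out=[];R=R0;p=p0
    for i in range(1,n+1):
        Rn=R0*Ro.from_rotvec(w*i/n); pn=p0+(P-p0)*i/n
        d=R.inv().apply(pn-p)*100; tr=(R.inv()*Rn).as_rotvec()
        row=np.r_[np.round(d,2),np.round(tr,3),grip]+0.0
        out.append(row.tolist()); 
        p=p+R.apply(row[:3])/100; R=R*Ro.from_rotvec(row[3:6])
    print("dist cm",np.linalg.norm(P-p0)*100,"ang",np.degrees(np.linalg.norm(w)))
    for k in range(0,n,5): print(out[k:k+5])
    return out
zup=np.array([0,0,1.])
E
cat > s1.py <<'E'
from plan import *
B=np.array([.5188,-.1524]);th=np.radians(-119.06);h=np.array([np.cos(th),np.sin(th),0])
xh=zup;zh=h;yh=np.cross(zh,xh); c0=np.r_[B,.023]
def tilt(a): # a=angle; tool z = -x cos a - z sin a
    z=-xh*np.cos(a)-zh*np.sin(a); y=-yh; return RT(np.cross(y,z),y,z)
if __name__=="__main__":
    s=load("scene0")
    for a,b in((77,7),(77,-7),(33,7),(33,-7),(0,23),(0,-23)): print(np.round(proj(s,c0+zh*a/1000-yh*b/1000+[0,0,.023]),1))
    R=tilt(np.pi/4); g=c0+zh*.060+xh*.007; tcp=g+.019*R[:,2]; pre=tcp-.10*R[:,2]
    print("tcp",tcp,"pre",pre); plan(pre,R,15,.7)
    im=cv2.resize(s["image"][205:265,290:340],None,fx=8,fy=8,interpolation=cv2.INTER_CUBIC);cv2.imwrite("pics/zd.png",im)
E
python3 s1.py
```

```text
[306.6 217.3]
[312.5 216.8]
[309.2 228.1]
[315.3 227.5]
[304.1 237.4]
[324.7 235.4]
tcp [ 0.49618222 -0.19310298  0.01656497] pre [ 0.46183626 -0.254912    0.08727565]
dist cm 39.29073357335903 ang 56.78127284588238
[[2.05, -1.31, 0.96, 0.016, 0.051, -0.039, 0.7], [2.05, -1.22, 1.09, 0.017, 0.05, -0.039, 0.7], [2.04, -1.11, 1.2, 0.016, 0.051, -0.04, 0.7], [2.02, -1.02, 1.33, 0.016, 0.051, -0.039, 0.7], [1.98, -0.91, 1.45, 0.016, 0.05, -0.039, 0.7]]
[[1.95, -0.82, 1.55, 0.016, 0.051, -0.039, 0.7], [1.89, -0.71, 1.67, 0.017, 0.05, -0.039, 0.7], [1.83, -0.61, 1.77, 0.016, 0.051, -0.04, 0.7], [1.76, -0.51, 1.87, 0.016, 0.051, -0.039, 0.7], [1.68, -0.42, 1.97, 0.016, 0.05, -0.039, 0.7]]
[[1.59, -0.31, 2.06, 0.017, 0.051, -0.039, 0.7], [1.5, -0.22, 2.13, 0.016, 0.051, -0.04, 0.7], [1.39, -0.13, 2.22, 0.016, 0.05, -0.039, 0.7], [1.28, -0.04, 2.28, 0.016, 0.051, -0.039, 0.7], [1.17, 0.04, 2.35, 0.017, 0.051, -0.039, 0.7]]
```

View pics/zd.png

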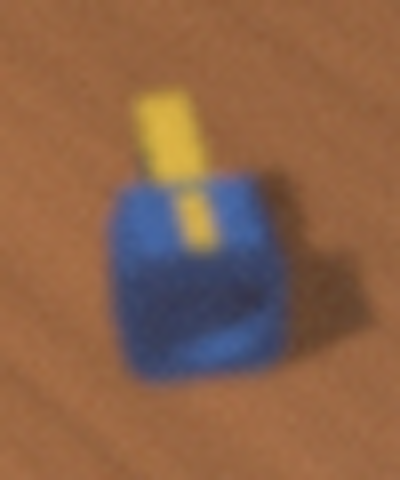

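```bash
sed -i 's/plan(pre,R,15,.7)/plan(pre,R,10,.7)/' s1.py; python3 s1.py | tail -3
```

```text
dist cm 39.29073357335903 ang 56.78127284588238
[[3.08, -1.97, 1.44, 0.024, 0.076, -0.059, 0.7], [3.07, -1.75, 1.72, 0.025, 0.076, -0.059, 0.7], [3.03, -1.52, 1.99, 0.024, 0.076, -0.058, 0.7], [2.94, -1.3, 2.25, 0.024, 0.076, -0.059, 0.7], [2.84, -1.07, 2.5, 0.025, 0.076, -0.059, 0.7]]
[[2.69, -0.84, 2.74, 0.024, 0.076, -0.059, 0.7], [2.52, -0.62, 2.95, 0.025, 0.076, -0.059, 0.7], [2.32, -0.4, 3.15, 0.024, 0.076, -0.058, 0.7], [2.09, -0.19, 3.32, 0.024, 0.076, -0.059, 0.7], [1.83, 0.0, 3.47, 0.025, 0.076, -0.059, 0.7]]
```

Request:
apply_moves:
  increments:
    - [3.1,-2.0,1.4,0.024,0.076,-0.059,0.7]
    - [3.1,-1.75,1.7,0.025,0.076,-0.059,0.7]
    - [3.0,-1.5,2.0,0.024,0.076,-0.058,0.7]
    - [2.9,-1.3,2.25,0.024,0.076,-0.059,0.7]
    - [2.8,-1.1,2.5,0.025,0.076,-0.059,0.7]

```text
time_s: 2.12
tool_pos: [0.3648, -0.4091, 0.1595]
ee_rot: [-2.699, -1.051, -0.506]
contact_force: [0.1, 0.3, -0.8]
finger_gap: 0.0599
```

Request:
apply_moves:
  increments:
    - [2.7,-0.8,2.7,0.024,0.076,-0.059,0.7]
    - [2.5,-0.6,2.95,0.025,0.076,-0.059,0.7]
    - [2.3,-0.4,3.15,0.024,0.076,-0.058,0.7]
    - [2.1,-0.2,3.3,0.024,0.076,-0.059,0.7]
    - [1.8,0,3.45,0.025,0.076,-0.059,0.7]
  squeeze: 60

```text
time_s: 2.75
tool_pos: [0.4617, -0.2555, 0.0877]
ee_rot: [-2.231, -1.316, -0.928]
contact_force: [0.2, -0.4, 0.4]
finger_gap: 0.0597
```

```bash
cat > s2.py <<'E'
from s1 import *
R=tilt(np.pi/4); g=c0+zh*.060+xh*.007; tcp=g+.019*R[:,2]
print(get_state()["joints"]); plan(tcp,R,5,.7)
p=snap("wrist","w1")
for a,b in((77,7),(77,-7),(33,7),(33,-7)): print(np.round(proj(p,c0+zh*a/1000-yh*b/1000+[0,0,.023],True),1))
E
python3 s2.py
```

```text
[-1.01695357  0.4097126   1.8674371   0.68226104  1.37450547 -0.82927167]
dist cm 10.071975845420148 ang 0.16914379642595748
[[0.0, 0.0, 2.01, 0.0, 0.0, 0.0, 0.7], [0.0, -0.01, 2.02, 0.0, -0.001, 0.001, 0.7], [0.0, 0.0, 2.01, 0.0, 0.0, 0.0, 0.7], [0.0, -0.01, 2.02, 0.0, -0.001, 0.001, 0.7], [0.0, 0.0, 2.01, 0.0, 0.0, 0.0, 0.7]]
[333.3 267.2]
[309.4 267.1]
[332.4 203.6]
[310.6 203.5]
```

View pics/w1.png

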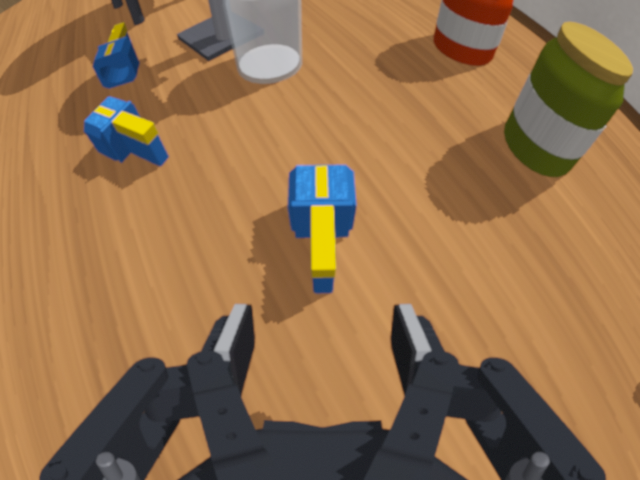

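The wrist view shows the wing's yellow edge at (322,240), centred between the fingers and matching the prediction to about 2 px. I'll advance and close.

Request:
apply_moves:
  increments:
    - [0,0,2,0,0,0,0.7]
    - [0,0,2,0,0,0,0.7]
    - [0,0,2,0,0,0,0.7]
    - [0,0,2,0,0,0,0.7]
    - [0,0,2,0,0,0,0.7]

```text
time_s: 3.42
tool_pos: [0.4958, -0.1934, 0.0164]
ee_rot: [-2.233, -1.314, -0.925]
contact_force: [0.2, -0.5, 0.8]
finger_gap: 0.0599
```

Request:
apply_moves:
  increments:
    - [0,0,0,0,0,0,0]
    - [0,0,0,0,0,0,0]
    - [0,0,0,0,0,0,0]
    - [0,0,0,0,0,0,0]
    - [0,0,0,0,0,0,0]
  squeeze: 60

```text
time_s: 4.05
tool_pos: [0.4958, -0.1951, 0.0178]
ee_rot: [-2.234, -1.314, -0.926]
contact_force: [-0.3, -1.9, 0.7]
finger_gap: 0.0131
```

Run:
```python
from h import *
print(get_state()); snap("wrist","w2")
```

```text
{'time_s': 4.05, 'joints': array([-0.90362387,  0.5054511 ,  1.91374325,  0.77128815,  1.21236842,
       -0.86253082]), 'qvel': array([ 9.97841676e-05,  2.43136796e-04, -1.06512521e-03, -7.27751098e-05,
       -4.46356250e-04, -2.48674778e-03]), 'tau': array([ 8.37132409e-01, -3.76783526e+01, -1.68198019e+01,  1.53320823e+00,
        2.02769078e+00, -1.52141391e-02]), 'tool_pos': array([ 0.49576216, -0.19505292,  0.0177505 ]), 'ee_rot': array([-2.23390379, -1.31401311, -0.92619653]), 'contact_force': array([-0.33064675, -1.92746988,  0.72263116]), 'ft_torque': array([-0.2219301 ,  0.17441205, -0.0517451 ]), 'finger_gap': 0.013092002180188338}
```

View pics/w2.png

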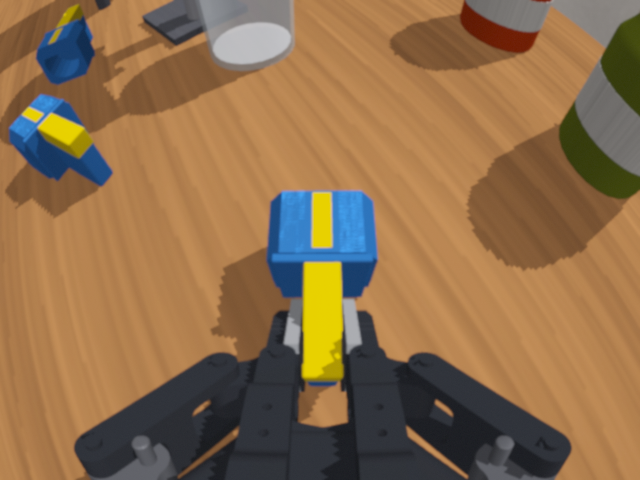

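```bash
cat > s3.py <<'E'
from s1 import *
def H(R,t): M=np.eye(4);M[:3,:3]=R;M[:3,3]=t;return M
Hl=H(RT(xh,yh,zh),c0)
def tool(st): return H(Ro.from_rotvec(st["ee_rot"]).as_matrix(),st["tool_pos"])
if __name__=="__main__":
    st=get_state(); T=np.linalg.inv(Hl)@tool(st); print("T",np.round(T,4).tolist()); T[1,3]=0; np.save("T.npy",T)
    Hn=H(RT(-h,np.cross(zup,-h),zup),[.47,-.27,.05])
    tg=Hn@T; print(tg[:3,3]);
    plan(tool(st)[:3,3]+[0,0,.10],tool(st)[:3,:3],5,0,st)
    st2=dict(st);st2["tool_pos"]=tool(st)[:3,3]+[0,0,.10]
    plan(tg[:3,3],tg[:3,:3],10,0,st2)
E
python3 s3.py
```

```text
T [[0.707, 0.0012, -0.7072, -0.0052], [0.0004, -1.0, -0.0013, -0.0006], [-0.7072, 0.0006, -0.707, 0.0485], [0.0, 0.0, 0.0, 1.0]]
[ 0.46745576 -0.27457861  0.09849602]
dist cm 10.0 ang 3.555968236953807e-15
[[1.41, 0.0, -1.41, 0.0, 0.0, 0.0, 0.0], [1.42, 0.0, -1.42, 0.0, 0.0, 0.0, 0.0], [1.41, 0.01, -1.41, 0.0, 0.0, 0.0, 0.0], [1.42, 0.0, -1.42, 0.0, 0.0, 0.0, 0.0], [1.41, 0.0, -1.41, 0.0, 0.0, 0.0, 0.0]]
dist cm 8.655835129246514 ang 90.00000000000001
[[-0.72, 0.14, -0.45, 0.0, -0.157, 0.0, 0.0], [-0.79, 0.14, -0.33, 0.0, -0.157, 0.0, 0.0], [-0.83, 0.14, -0.21, 0.0, -0.157, -0.001, 0.0], [-0.85, 0.13, -0.07, 0.0, -0.157, 0.0, 0.0], [-0.86, 0.14, 0.06, 0.0, -0.157, 0.0, 0.0]]
[[-0.83, 0.14, 0.19, 0.0, -0.157, 0.0, 0.0], [-0.79, 0.14, 0.32, 0.0, -0.158, -0.001, 0.0], [-0.73, 0.14, 0.44, 0.0, -0.157, 0.0, 0.0], [-0.66, 0.13, 0.55, 0.001, -0.157, 0.0, 0.0], [-0.56, 0.14, 0.65, 0.0, -0.157, 0.0, 0.0]]
```

Request:
apply_moves:
  increments:
    - [1.4,0,-1.4,0,0,0,0]
    - [1.4,0,-1.4,0,0,0,0]
    - [1.4,0,-1.4,0,0,0,0]
    - [1.4,0,-1.4,0,0,0,0]
    - [1.4,0,-1.4,0,0,0,0]

```text
time_s: 4.72
tool_pos: [0.4953, -0.1941, 0.1174]
ee_rot: [-2.233, -1.314, -0.925]
contact_force: [-0.2, 1.5, -2.1]
finger_gap: 0.0135
```

Request:
apply_moves:
  increments:
    - [-0.7,0.14,-0.45,0,-0.157,0,0]
    - [-0.8,0.14,-0.3,0,-0.157,0,0]
    - [-0.85,0.14,-0.2,0,-0.157,0,0]
    - [-0.85,0.14,-0.1,0,-0.157,0,0]
    - [-0.85,0.14,0.05,0,-0.157,0,0]

```text
time_s: 5.35
tool_pos: [0.4814, -0.2342, 0.1081]
ee_rot: [2.706, 1.59, -0.004]
contact_force: [-0.4, 0.2, -2.0]
finger_gap: 0.0131
```

Request:
apply_moves:
  increments:
    - [-0.85,0.14,0.2,0,-0.157,0,0]
    - [-0.8,0.14,0.3,0,-0.157,0,0]
    - [-0.75,0.14,0.45,0,-0.157,0,0]
    - [-0.65,0.14,0.55,0,-0.157,0,0]
    - [-0.55,0.14,0.65,0,-0.157,0,0]

```text
time_s: 5.98
tool_pos: [0.4676, -0.2737, 0.0981]
ee_rot: [2.232, 1.309, -0.926]
contact_force: [-0.0, -0.4, -1.6]
finger_gap: 0.0133
```

```bash
cat > s4.py <<'E'
from s3 import *
st=get_state(); print(st["joints"],st["finger_gap"],st["contact_force"])
T=np.load("T.npy"); Hc=tool(st)@np.linalg.inv(T); print(np.round(Hc,3))
Hn=H(RT(-h,np.cross(zup,-h),zup),[.47,-.27,.003]); tg=Hn@T; plan(tg[:3,3],tg[:3,:3],5,0,st)
for n in ("scene","top","wrist"): snap(n,n+"4")
E
python3 s4.py
python3 - <<'E'
import cv2,numpy as np
a=cv2.imread("pics/scene4.png");b=cv2.imread("pics/wrist4.png")
cv2.imwrite("pics/c4.png",np.hstack([cv2.resize(a[100:340,200:440],(400,400)),cv2.resize(b,(400,300))[:,:] if 0 else cv2.resize(b[:,80:560],(400,400))]))
E
```

```text
[-0.26864756  0.40645453  1.84573294 -0.81248992  1.25036765  0.65493893] 0.013340682927308334 [-0.02446761 -0.35887946 -1.63001002]
[[ 0.488 -0.873 -0.001  0.47 ]
 [ 0.873  0.488  0.003 -0.269]
 [-0.002 -0.002  1.     0.05 ]
 [ 0.     0.     0.     1.   ]]
dist cm 4.663792539152874 ang 0.2340501993721664
[[0.65, 0.0, 0.67, 0.0, 0.0, -0.001, 0.0], [0.65, 0.01, 0.67, 0.0, 0.001, 0.0, 0.0], [0.65, 0.0, 0.67, 0.0, 0.0, -0.001, 0.0], [0.65, 0.0, 0.67, 0.0, 0.001, -0.001, 0.0], [0.65, 0.01, 0.67, 0.0, 0.0, 0.0, 0.0]]
```

View pics/c4.png

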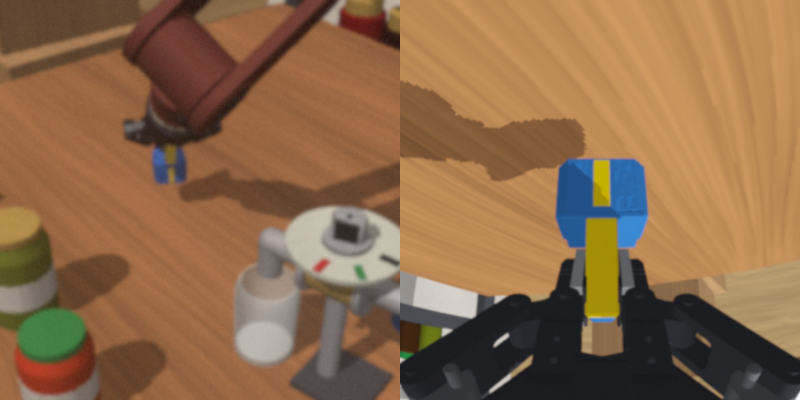

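The handle is upright in the grip and hasn't slipped: in the wrist view the hub's far edge is at row 190, as before. Lowering it now.

Request:
apply_moves:
  increments:
    - [0.65,0,0.65,0,0,0,0]
    - [0.65,0,0.65,0,0,0,0]
    - [0.65,0,0.65,0,0,0,0]
    - [0.65,0,0.65,0,0,0,0]
    - [0.65,0,0.65,0,0,0,0]

```text
time_s: 6.75
tool_pos: [0.4669, -0.274, 0.0502]
ee_rot: [2.234, 1.315, -0.924]
contact_force: [-0.0, -0.0, -0.5]
finger_gap: 0.0134
```

Request:
apply_moves:
  increments:
    - [0.07,0,0.07,0,0,0,0]
    - [0.07,0,0.07,0,0,0,0]
    - [0.07,0,0.07,0,0,0,0]
    - [0.07,0,0.07,0,0,0,0]
    - [0,0,0,0,0,0,0]

```text
time_s: 7.38
tool_pos: [0.4675, -0.274, 0.0478]
ee_rot: [2.233, 1.314, -0.924]
contact_force: [-0.0, 2.2, 3.4]
finger_gap: 0.0132
```

Request:
apply_moves:
  increments:
    - [0,0,0,0,0,0,0.2]
    - [0,0,0,0,0,0,0.5]
    - [0,0,0,0,0,0,0.5]
    - [0,0,0,0,0,0,0.5]
    - [0,0,0,0,0,0,0.5]

```text
time_s: 8.0
tool_pos: [0.4671, -0.2739, 0.0469]
ee_rot: [2.234, 1.315, -0.924]
contact_force: [0.6, -0.4, 0.4]
finger_gap: 0.0429
```

Request:
apply_moves:
  increments:
    - [0,0,-1.5,0,0,0,0.5]
    - [0,0,-3,0,0,0,0.5]
    - [0,0,-3,0,0,0,0.5]
    - [0,0,-3,0,0,0,0.5]
    - [0,0,-2,0,0,0,0.5]

```text
time_s: 8.62
tool_pos: [0.5115, -0.1956, 0.1374]
ee_rot: [2.233, 1.314, -0.92]
contact_force: [0.1, -1.3, 0.5]
finger_gap: 0.0429
```

```bash
cat > s5.py <<'E'
from s3 import *
st=get_state(); print(st["tool_pos"])
for n in ("scene","top","wrist"): snap(n,n+"5")
hh=-h
hb=np.array([.47,-.27,0])
w=load("wrist5")
yy=np.cross(zup,hh)
for a,b,z in((23,7,77),(23,-7,77),(-23,7,77),(-23,-7,77)): print(np.round(proj(w,hb+hh*a/1000+yy*b/1000+[0,0,z/1000],True),1))
# plan: vertical tool above the handle, 10 cm up
R=RT(hh,-yy,-zup); tcp=hb+[0,0,.055+.006-.019+.09]; plan(tcp,R,10,.5,st)
E
python3 s5.py
```

```text
[ 0.51150593 -0.19560828  0.13739124]
[308.9 251.5]
[330.2 251.4]
[310.7 276.7]
[328.9 276.6]
dist cm 8.53576889782753 ang 44.86820881650758
[[-0.57, 0.0, 0.64, 0.0, 0.078, 0.0, 0.5], [-0.61, -0.01, 0.59, 0.001, 0.079, 0.0, 0.5], [-0.66, 0.0, 0.55, 0.0, 0.078, 0.0, 0.5], [-0.7, 0.0, 0.49, 0.0, 0.078, 0.0, 0.5], [-0.73, 0.0, 0.43, 0.0, 0.079, 0.0, 0.5]]
[[-0.77, 0.0, 0.37, 0.001, 0.078, 0.0, 0.5], [-0.79, -0.01, 0.32, 0.0, 0.078, 0.0, 0.5], [-0.82, 0.0, 0.25, 0.0, 0.078, 0.0, 0.5], [-0.83, 0.0, 0.19, 0.0, 0.079, 0.0, 0.5], [-0.85, 0.0, 0.12, 0.0, 0.078, 0.0, 0.5]]
```

View pics/wrist5.png

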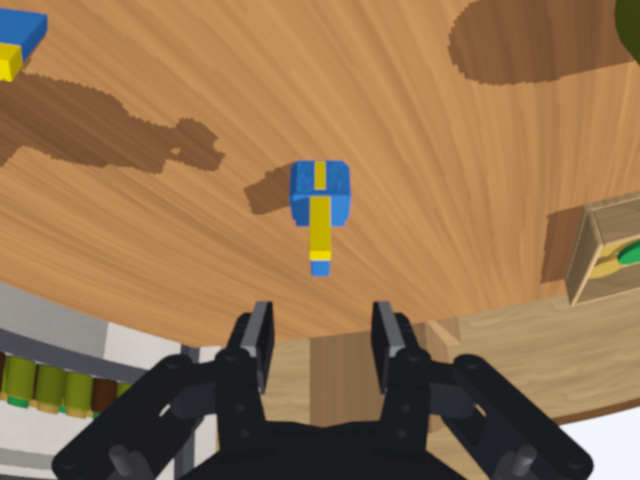

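Request:
apply_moves:
  increments:
    - [-0.6,0,0.65,0,0.078,0,0.5]
    - [-0.6,0,0.6,0,0.079,0,0.5]
    - [-0.65,0,0.55,0,0.078,0,0.5]
    - [-0.7,0,0.5,0,0.078,0,0.5]
    - [-0.75,0,0.45,0,0.079,0,0.5]

```text
time_s: 9.4
tool_pos: [0.4875, -0.2348, 0.1312]
ee_rot: [2.504, 1.473, -0.497]
contact_force: [-0.3, -0.6, 0.2]
finger_gap: 0.0427
```

Request:
apply_moves:
  increments:
    - [-0.75,0,0.35,0,0.078,0,0.5]
    - [-0.8,0,0.3,0,0.078,0,0.5]
    - [-0.8,0,0.25,0,0.078,0,0.5]
    - [-0.85,0,0.2,0,0.079,0,0.5]
    - [-0.85,0,0.1,0,0.078,0,0.5]

```text
time_s: 10.02
tool_pos: [0.4668, -0.2716, 0.129]
ee_rot: [-2.706, -1.59, 0.0]
contact_force: [-0.9, 0.6, -0.3]
finger_gap: 0.0426
```

```bash
cat > s6.py <<'E'
from s3 import *
st=get_state(); print(st["tool_pos"],st["joints"])
for n in ("top","wrist"): snap(n,n+"6")
hh=-h; yy=np.cross(zup,hh); hb=np.array([.47,-.27,0])
w=load("wrist6")
for a,b,z in((23,7,77),(23,-7,77),(-23,7,77),(-23,-7,77)): print(np.round(proj(w,hb+hh*a/1000+yy*b/1000+[0,0,z/1000],True),1))
E
python3 s6.py
```

```text
[ 0.46682836 -0.27164854  0.12897077] [-6.57585373e-01  1.52072464e-01  1.89484666e+00  1.20738816e-03
  1.09751907e+00 -1.49942465e-01]
[312. 222.]
[337.7 221.9]
[313.  297.6]
[336.8 297.6]
```

View pics/wrist6.png

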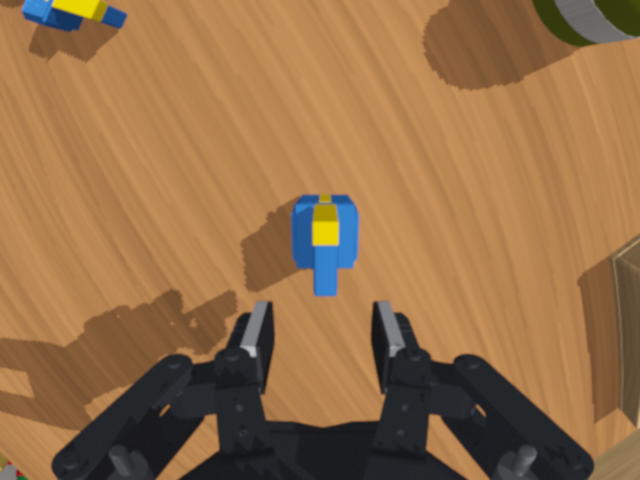

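Request:
apply_moves:
  increments:
    - [0.3,0.2,1,0,0,0,0.5]
    - [0,0,2,0,0,0,0.5]
    - [0,0,2,0,0,0,0.5]
    - [0,0,2,0,0,0,0.5]
    - [0,0,1.8,0,0,0,0.5]

```text
time_s: 10.75
tool_pos: [0.4714, -0.2683, 0.0404]
ee_rot: [-2.705, -1.595, 0.003]
contact_force: [-0.3, -0.6, -0.0]
finger_gap: 0.0426
```

Request:
apply_moves:
  increments:
    - [0,0,0,0,0,0,0.5]
    - [0,0,0,0,0,0,0]
    - [0,0,0,0,0,0,0]
    - [0,0,0,0,0,0,0]
    - [0,0,0,0,0,0,0]
  squeeze: 70

```text
time_s: 11.38
tool_pos: [0.4717, -0.2701, 0.0426]
ee_rot: [2.707, 1.592, -0.001]
contact_force: [-0.4, 0.0, -0.4]
finger_gap: 0.0131
```

```bash
cat > s7.py <<'E'
from s3 import *
st=get_state(); print(st["tool_pos"],st["ee_rot"],st["contact_force"],st["finger_gap"])
hh=-h; Hs=H(RT(hh,np.cross(zup,hh),zup),[.47,-.27,0])
T=np.linalg.inv(Hs)@tool(st); print(np.round(T,4)); T[1,3]=0; np.save("T2.npy",T)
plan(np.array(st["tool_pos"])+[0,0,.25],tool(st)[:3,:3],5,0,st)
E
python3 s7.py
```

```text
[ 0.47167977 -0.27011588  0.0426085 ] [ 2.70706109e+00  1.59242993e+00 -1.32263936e-03] [-0.42553938  0.01763578 -0.41515583] 0.013051268593326809
[[ 1.00e+00 -1.00e-04 -1.20e-03  7.00e-04]
 [-1.00e-04 -1.00e+00 -3.00e-04 -1.50e-03]
 [-1.20e-03  3.00e-04 -1.00e+00  4.26e-02]
 [ 0.00e+00  0.00e+00  0.00e+00  1.00e+00]]
dist cm 25.0 ang 6.361115429350763e-15
[[-0.01, 0.0, -5.0, 0.0, 0.0, 0.0, 0.0], [0.0, 0.0, -5.0, 0.0, 0.0, 0.0, 0.0], [-0.01, 0.01, -5.0, 0.0, 0.0, 0.0, 0.0], [0.0, 0.0, -5.0, 0.0, 0.0, 0.0, 0.0], [-0.01, 0.0, -5.0, 0.0, 0.0, 0.0, 0.0]]
```

Request:
apply_moves:
  increments:
    - [0,0,-4,0,0,0,0]
    - [0,0,-5.5,0,0,0,0]
    - [0,0,-6,0,0,0,0]
    - [0,0,-6,0,0,0,0]
    - [0,0,-6,0,0,0,0]

```text
time_s: 12.0
tool_pos: [0.4713, -0.2695, 0.3192]
ee_rot: [2.707, 1.593, -0.002]
contact_force: [-0.0, -1.3, -1.4]
finger_gap: 0.0134
```

```bash
cat > s8.py <<'E'
from s3 import *
import sys
st=get_state(); print(st["tool_pos"],st["contact_force"],st["finger_gap"])
T=np.load("T2.npy")
def target(yaw,xy,z):
    a=np.radians(yaw);x=np.array([np.cos(a),np.sin(a),0]); return H(RT(x,np.cross(zup,x),zup),np.r_[xy,z])@T
if __name__=="__main__":
    tg=target(28,[.532,.1138],.275); plan(tg[:3,3],tg[:3,:3],10,0,st)
E
python3 s8.py
```

```text
[ 0.4713423  -0.26946682  0.31919117] [-0.03302974 -1.33561731 -1.37998801] 0.013352346979374808
dist cm 38.84707663217457 ang 32.94331768978051
[[3.65, -1.33, 0.01, 0.0, 0.0, 0.057, 0.0], [3.57, -1.53, 0.01, 0.0, 0.0, 0.058, 0.0], [3.47, -1.74, 0.01, 0.0, 0.0, 0.057, 0.0], [3.37, -1.93, 0.02, 0.0, 0.0, 0.058, 0.0], [3.26, -2.13, 0.01, 0.0, 0.0, 0.057, 0.0]]
[[3.12, -2.3, 0.01, 0.0, 0.0, 0.058, 0.0], [2.99, -2.49, 0.01, 0.0, 0.0, 0.057, 0.0], [2.84, -2.65, 0.01, 0.0, 0.0, 0.058, 0.0], [2.68, -2.81, 0.01, 0.0, 0.0, 0.057, 0.0], [2.52, -2.96, 0.01, 0.0, 0.0, 0.058, 0.0]]
```

Request:
apply_moves:
  increments:
    - [3.65,-1.35,0,0,0,0.057,0]
    - [3.55,-1.55,0,0,0,0.058,0]
    - [3.45,-1.75,0,0,0,0.057,0]
    - [3.35,-1.95,0,0,0,0.058,0]
    - [3.25,-2.15,0,0,0,0.057,0]

```text
time_s: 12.62
tool_pos: [0.5011, -0.0767, 0.317]
ee_rot: [2.908, 1.186, -0.001]
contact_force: [0.4, -0.1, -2.7]
finger_gap: 0.013
```

Request:
apply_moves:
  increments:
    - [3.1,-2.3,0,0,0,0.058,0]
    - [3.0,-2.5,0,0,0,0.057,0]
    - [2.85,-2.65,0,0,0,0.058,0]
    - [2.7,-2.8,0,0,0,0.057,0]
    - [2.5,-2.95,0,0,0,0.058,0]

```text
time_s: 13.25
tool_pos: [0.5318, 0.115, 0.3168]
ee_rot: [3.048, 0.757, -0.001]
contact_force: [-0.2, 0.1, -1.6]
finger_gap: 0.0131
```

```bash
python3 s8.py|head -3
cat > s9.py <<'E'
from s8 import *
st=get_state(); Hc=tool(st)@np.linalg.inv(T); print(np.round(Hc,4).tolist(), "yaw",np.degrees(np.arctan2(Hc[1,0],Hc[0,0])))
for n in ("scene","top","wrist"): snap(n,n+"9")
s=load("scene9")["image"]
cv2.imwrite("pics/z9.png",cv2.resize(s[140:300,340:480],None,fx=5,fy=5,interpolation=cv2.INTER_CUBIC)[:600])
for c in("scene9","top9","wrist9"):
    p=load(c)
    for n,X in (("+x bot",[.023,0,0,1]),("corner++",[.023,.023,0,1]),("corner+-",[.023,-.023,0,1]),("orig",[0,0,0,1]),("wingtop+",[.023,0,.077,1]),("wingtop-",[-.023,0,.077,1])):
        print(c,n,np.round(proj(p,(Hc@X)[:3],c=="wrist9"),1))
E
python3 s9.py
```

```text
[0.5317647  0.11499455 0.31677822] [-0.20270672  0.06821127 -1.63829276] 0.01313589145007463
dist cm 0.14757277814996375 ang 0.1069824106642209
[[0.0, 0.01, -0.01, 0.0, 0.0, 0.0, 0.0], [0.01, 0.01, -0.01, 0.0, 0.0, 0.0, 0.0], [0.0, 0.01, 0.0, 0.0, 0.0, -0.001, 0.0], [0.0, 0.02, -0.01, 0.0, 0.0, 0.0, 0.0], [0.01, 0.01, -0.01, 0.0, 0.0, 0.0, 0.0]]
[0.5317647  0.11499455 0.31677822] [-0.20270672  0.06821127 -1.63829276] 0.01313589145007463
[[0.8838, -0.4678, -0.0002, 0.5311], [0.4678, 0.8838, 0.0001, 0.1147], [0.0001, -0.0002, 1.0, 0.2742], [0.0, 0.0, 0.0, 1.0]] yaw 27.893734549184572
scene9 +x bot [410.6 208.4]
scene9 corner++ [426.  211.9]
scene9 corner+- [395.5 205. ]
scene9 orig [414.5 200.8]
scene9 wingtop+ [417.5 161. ]
scene9 wingtop- [425.2 147.6]
top9 +x bot [219.2 262.5]
top9 corner++ [204.9 271.4]
top9 corner+- [233.3 253.6]
top9 orig [227.7 276.2]
top9 wingtop+ [207.  251.1]
top9 wingtop- [226. 282.]
wrist9 +x bot [325.1 240.1]
wrist9 corner++ [281.5 239.8]
wrist9 corner+- [368.6 240.3]
wrist9 orig [324.7 280. ]
wrist9 wingtop+ [326.3 313.1]
wrist9 wingtop- [325.1 411.6]
```

View pics/z9.png

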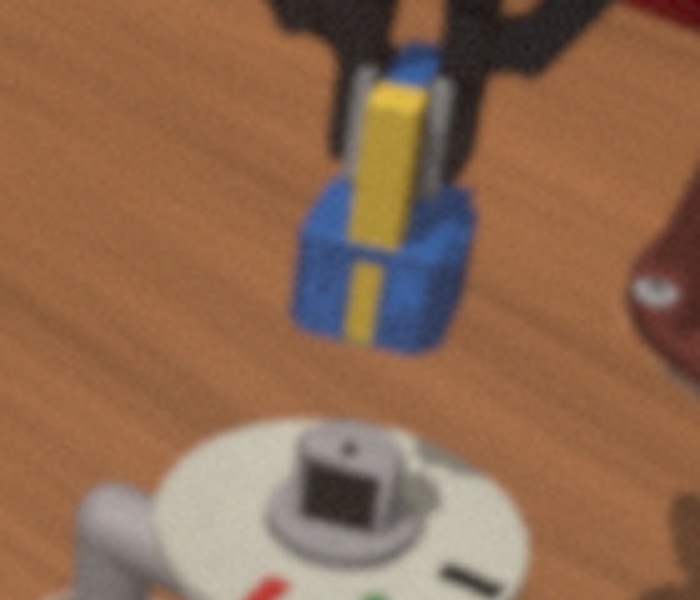

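View pics/wrist9.png

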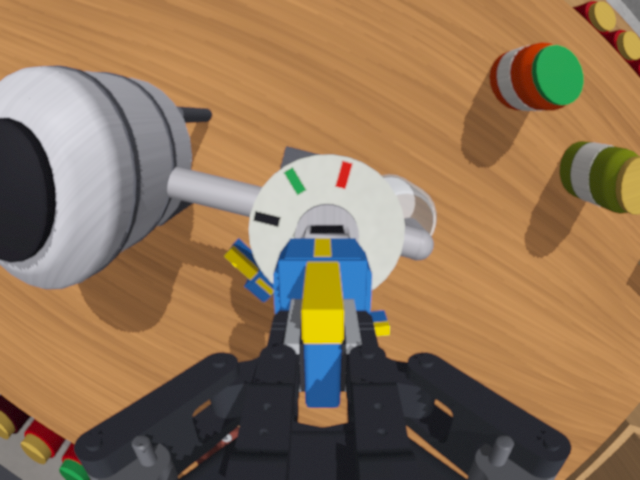

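Run:
```python
from h import *
w=load("wrist9")["image"];t=load("top9")["image"]
cv2.imwrite("pics/z9w.png",cv2.resize(w[140:350,240:440],None,fx=3.8,fy=2.8*3.8/3.8 if 0 else 2.8,interpolation=cv2.INTER_CUBIC))
cv2.imwrite("pics/z9w.png",cv2.resize(w[145:295,240:415],None,fx=4,fy=4,interpolation=cv2.INTER_CUBIC))
cv2.imwrite("pics/z9t.png",cv2.resize(t[220:340,170:310],None,fx=5,fy=5,interpolation=cv2.INTER_CUBIC))
```

```text
(no output)
```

View pics/z9w.png

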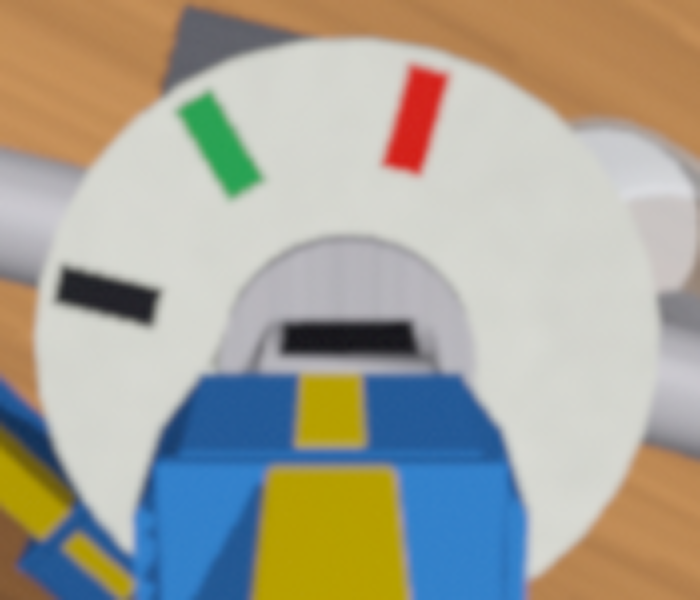

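View pics/z9t.png

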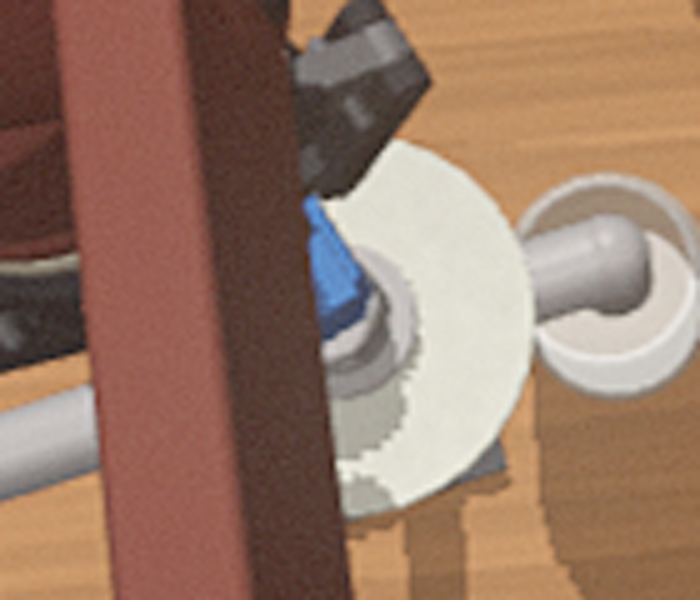

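```bash
cat > s10.py <<'E'
from s8 import *
from scipy.optimize import least_squares
w=load("wrist9"); Z=lambda q:np.array([(q[0]+.5)/4-.5+240,(q[1]+.5)/4-.5+145])
D=[((415,119),0),((221,144),45),((108,295),90)]
def res(v):
    o=[]
    for a,g in D:
        an=v[2]+np.radians(g);o+=list(proj(w,[v[0]+.047*np.cos(an),v[1]+.047*np.sin(an),.19],True)-Z(a))
    return np.array(o)
q=least_squares(res,[.532,.1138,.23]);print("dial in wrist",q.x,np.degrees(q.x[2]),np.round(q.fun,2))
# flat: decal ends at bottom z~.199 (row 322) and top z~.219 (row 355)
for z,row,l,r in ((.198,322,285,410),(.218,356,283,413)):
    a,b=atz(w,Z((l,row)),z,True),atz(w,Z((r,row)),z,True);d=a-b
    m=(a+b)/2; print("flat yaw",np.degrees(np.arctan2(d[1],d[0]))-90,"len",np.linalg.norm(d),"mid rel dial",m[:2]-q.x[:2],np.linalg.norm(m[:2]-q.x[:2]),np.degrees(np.arctan2(*(m[:2]-q.x[:2])[::-1])))
st=get_state();Hc=tool(st)@np.linalg.inv(T)
F=[((331,376),[.023,0,.001]),((331.5,446),[.023,0,.033]),((331.5,468),[.023,0,.033+.000])]
for uv,X in F[:2]:
    print("obs",Z(uv),"pred",proj(w,(Hc@np.r_[X,1])[:3],True))
    P=atz(w,Z(uv),(Hc@np.r_[X,1])[2],True); L=np.linalg.inv(Hc)@np.r_[P,1]; print(" local off mm",(L[:3]-X)*1000)
E
python3 s10.py
```

```text
[0.53160731 0.11521663 0.31659449] [-0.52502805 -0.16399313 -1.48979175] 0.012983292842455156
dial in wrist [0.53213823 0.11308114 0.23050173] 13.206776286622011 [ 0.15 -0.04 -0.14  0.07 -0.01 -0.02]
flat yaw 28.24786300913391 len 0.02288297408553722 mid rel dial [0.0078774  0.00447878] 0.009061617334332856 29.62082599631942
flat yaw 28.2399981771361 len 0.022136746246555344 mid rel dial [0.0076055 0.0044485] 0.008810946088435646 30.32359285555234
obs [322.375 238.625] pred [324.33249571 240.65692389]
 local off mm [1.11832287e+00 1.02453489e+00 4.22904713e-04]
obs [322.5   256.125] pred [324.61243519 263.58006272]
 local off mm [3.52907655e+00 9.35493094e-01 1.56887033e-03]
```

Run:
```python
from h import *
w=load("wrist9")["image"]
cv2.imwrite("pics/z9x.png",cv2.resize(w[250:420,260:390],None,fx=3.5,fy=3.5,interpolation=cv2.INTER_CUBIC))
w=load("wrist6")["image"]
cv2.imwrite("pics/z6x.png",cv2.resize(w[185:305,270:380],None,fx=5,fy=5,interpolation=cv2.INTER_CUBIC))
```

```text
(no output)
```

View pics/z9x.png

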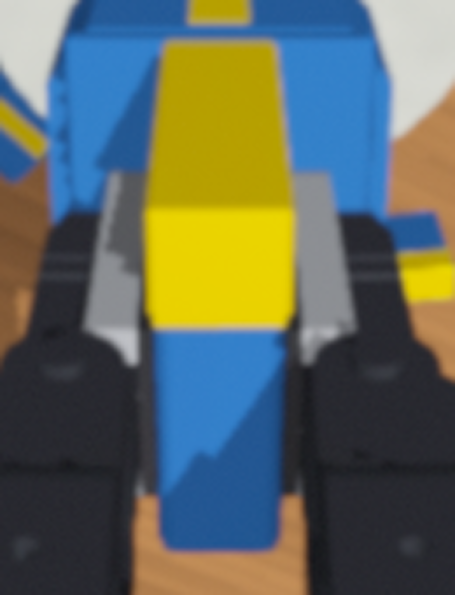

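View pics/z6x.png

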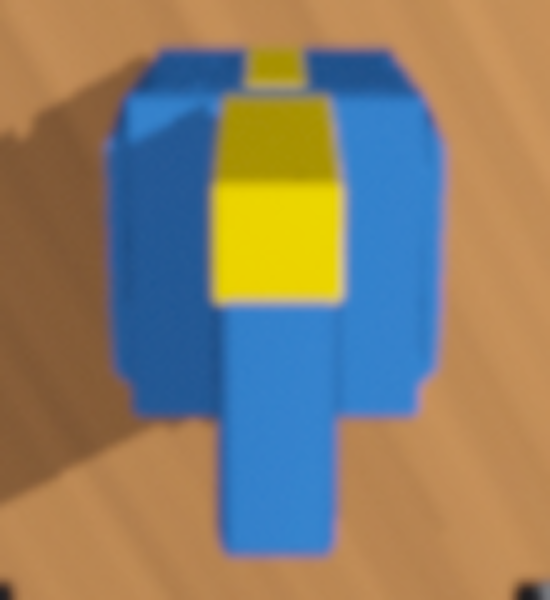

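```bash
cat > s11.py <<'E'
from s8 import *
from scipy.optimize import least_squares
X=np.array([[.023,0,0],[.023,.007,.033],[.023,-.007,.033],[.023,.007,.077],[.023,-.007,.077],[-.023,.007,.077],[-.023,-.007,.077]])
def fit(fn,pts,s,o,Hg,free):
    w=load(fn); uv=np.array([((np.array(q)+.5)/s-.5+o) for q in pts])
    def pose(v):
        full=np.zeros(6);full[free]=v
        M=Hg.copy();M[:3,3]+=Hg[:3,:3]@full[:3]/1000;M[:3,:3]=M[:3,:3]@Ro.from_rotvec(full[3:]/100).as_matrix();return M
    f=lambda v:(np.array([proj(w,(pose(v)@np.r_[x,1])[:3],True) for x in X])-uv).ravel()
    r=least_squares(f,np.zeros(len(free)));print(fn,np.round(r.x,2),"res",np.round(r.fun.reshape(-1,2),1).tolist());return pose(r.x)
Hc=tool(st)@np.linalg.inv(T)
P9=[(220,-40),(163,40),(275,40),(145,208),(295,208),(160,549),(280,549)]
for fr in ([0,1,2],[0,1,2,3,4,5]):
    M=fit("wrist9",P9,3.5,[260,250],Hc,fr); print(np.round(M[:3,3],4),"yaw",np.degrees(np.arctan2(M[1,0],M[0,0])),"tilt",M[:2,2])
h6=-h;H6=H(RT(h6,np.cross(zup,h6),zup),[.47,-.27,0])
P6=[(276,48),(222,95),(333,95),(212,183),(345,183),(225,555),(333,555)]
for fr in ([0,1,2],[0,1,2,3,4,5]): fit("wrist6",P6,5,[270,185],H6,fr)
E
python3 s11.py
```

```text
[0.53160731 0.11521663 0.31659449] [-0.52502805 -0.16399313 -1.48979175] 0.012983292842455156
wrist9 [ 0.2   0.94 -2.4 ] res [[0.0, 0.1], [0.7, 0.1], [-0.1, 0.1], [0.7, -0.3], [-0.9, -0.3], [-0.4, 0.3], [0.1, 0.3]]
[0.5307 0.1158 0.2716] yaw 28.191522281607423 tilt [0.00046382 0.0001329 ]
wrist9 [ 0.33  1.04 -2.5   0.19 -0.31  0.08] res [[-0.2, -0.2], [0.5, 0.0], [-0.2, -0.0], [0.8, -0.0], [-0.9, -0.1], [-0.2, 0.2], [0.2, 0.2]]
[0.5308 0.116  0.2715] yaw 28.234861545084517 tilt [-0.00138059 -0.00301034]
wrist6 [-0.53 -0.3  -3.59] res [[0.0, -0.1], [0.5, 0.1], [-0.7, 0.1], [0.8, -0.0], [-0.6, -0.1], [-0.9, 0.1], [0.9, 0.0]]
wrist6 [-0.51 -0.38 -3.62 -0.12 -0.04  0.09] res [[0.1, -0.2], [0.6, 0.1], [-0.7, 0.0], [0.7, -0.0], [-0.6, -0.1], [-0.9, 0.1], [0.9, 0.0]]
```

```bash
cat >> s10.py <<'E'
print("----")
for z in (.184,.187,.190):
    def res(v):
        o=[]
        for a,g in D:
            an=v[2]+np.radians(g);o+=list(proj(w,[v[0]+.047*np.cos(an),v[1]+.047*np.sin(an),z],True)-Z(a))
        return np.array(o)
    q=least_squares(res,[.532,.1138,.23]);print(z,q.x,np.round(q.fun,2),q.cost)
def res(v):
    o=[]
    for a,g in D:
        an=v[2]+np.radians(g);o+=list(proj(w,[v[0]+.047*np.cos(an),v[1]+.047*np.sin(an),v[3]],True)-Z(a))
    return np.array(o)
q=least_squares(res,[.532,.1138,.23,.19]);print(q.x,np.round(q.fun,2),q.cost)
E
python3 s10.py | sed -n '/----/,$p'
```

```text
----
0.184 [0.53097643 0.11284693 0.2301511 ] [-0.74  0.31  0.03  0.27  0.74 -0.64] 0.8371453199038216
0.187 [0.53155743 0.11296405 0.23032474] [-0.3   0.14 -0.05  0.17  0.37 -0.34] 0.1943708171318307
0.19 [0.53213823 0.11308114 0.23050173] [ 0.15 -0.04 -0.14  0.07 -0.01 -0.02] 0.025379395036881795
[0.53204771 0.11306289 0.23047392 0.18953236] [ 0.08 -0.01 -0.13  0.08  0.05 -0.07] 0.01927692281060488
```

Request:
apply_moves:
  increments:
    - [0,0.25,0.5,0,0,0,0]
    - [0,0,1,0,0,0,0]
    - [0,0,1,0,0,0,0]
    - [0,0,0.8,0,0,0,0]
    - [0,0,0.4,0,0,0,0]

```text
time_s: 14.02
tool_pos: [0.5327, 0.1113, 0.2788]
ee_rot: [3.048, 0.759, -0.004]
contact_force: [0.2, 0.4, -1.2]
finger_gap: 0.0133
```

Run:
```python
from h import *
st=get_state();print(st["tool_pos"],st["contact_force"])
s=snap("scene","scene10")["image"];w=snap("wrist","wrist10")["image"]
a=cv2.resize(s[150:290,355:455],(500,700),interpolation=cv2.INTER_CUBIC)[100:]
cv2.imwrite("pics/z10s.png",a)
cv2.imwrite("pics/z10w.png",cv2.resize(w[145:295,240:415],None,fx=4,fy=4,interpolation=cv2.INTER_CUBIC))
```

```text
[0.53265669 0.11129391 0.27880126] [ 0.15326585  0.36339598 -1.17709086]
```

View pics/z10s.png

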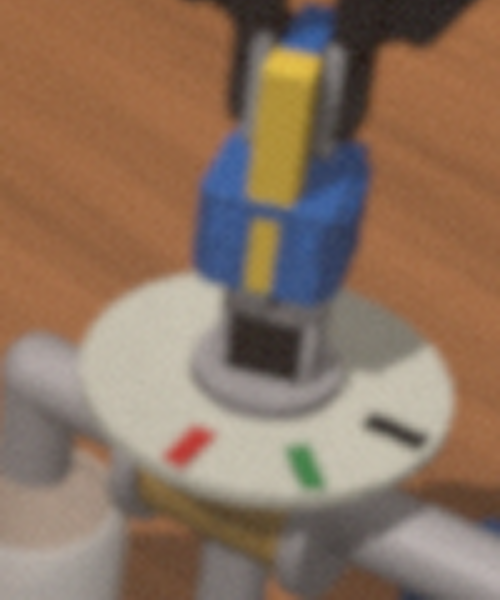

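View pics/z10w.png

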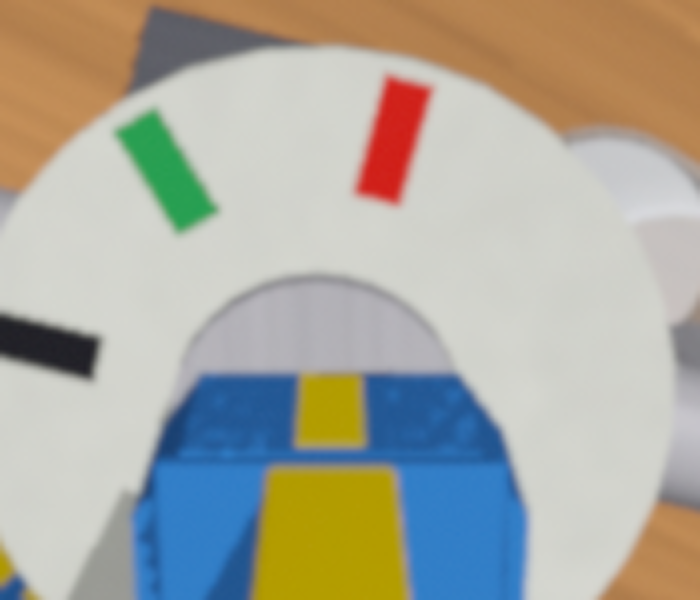

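```bash
cat > s12.py <<'E'
from s8 import *
from scipy.optimize import least_squares
import sys
def marks(p):
    hsv=cv2.cvtColor(p["image"],cv2.COLOR_BGR2HSV).astype(int); im=p["image"].astype(int)
    H_,S,V=hsv[...,0],hsv[...,1],hsv[...,2]
    return dict(r=((H_<8)|(H_>172))&(S>150)&(V>120), g=(H_>55)&(H_<80)&(S>110)&(V>80), k=(V<70))
def center(mask,guess,rad=14):
    n,l,s,c=cv2.connectedComponentsWithStats(mask.astype(np.uint8))
    best=None
    for i in range(1,n):
        d=np.hypot(*(c[i]-guess))
        if s[i,4]>25 and d<rad and (best is None or d<best[0]): best=(d,c[i],s[i,4])
    return best
def dial(p,fish,ini=(.532,.1134,.2304)):
    m=marks(p);obs=[]
    for k,g in(("r",0),("g",45),("k",90)):
        an=ini[2]+np.radians(g);gs=proj(p,[ini[0]+.047*np.cos(an),ini[1]+.047*np.sin(an),.19],fish)
        b=center(m[k],gs)
        if b is not None: obs.append((g,b[1]))
    f=lambda v:np.concatenate([proj(p,[v[0]+.047*np.cos(v[2]+np.radians(g)),v[1]+.047*np.sin(v[2]+np.radians(g)),.19],fish)-u for g,u in obs])
    q=least_squares(f,ini); print(len(obs),"dial",np.round(q.x,4),np.round(q.fun,2)); return q.x
if __name__=="__main__":
  for fn in ("wrist9","wrist10","scene9","scene10","scene0","top0"):
    print(fn,end=" "); dial(load(fn),fn[0]=="w")
  # handle relative to camera: same as wrist9 (rigid): dial in wrist10 minus dial in wrist9, and tool readings
E
python3 s12.py
```

```text
[0.53271964 0.11144202 0.27913726] [ 0.55801002 -0.25479354 -0.7068165 ] 0.013211664648270179
wrist9 3 dial [0.532  0.1132 0.2289] [-0.12  0.07  0.01 -0.02  0.11 -0.06]
wrist10 3 dial [0.5322 0.113  0.2332] [-0.13  0.05  0.08 -0.03  0.05 -0.03]
scene9 Traceback (most recent call last):
  File "s12.py", line 25, in <module>
    print(fn,end=" "); dial(load(fn),fn[0]=="w")
                       ~~~~^^^^^^^^^^^^^^^^^^^^^
  File "s12.py", line 22, in dial
    q=least_squares(f,ini); print(len(obs),"dial",np.round(q.x,4),np.round(q.fun,2)); return q.x
    return func(*args, **kwargs)
    vector_fun = VectorFunction(
        fun_wrapped,
    ...<6 lines>...
        workers=workers
    )
    self._update_fun()
    ~~~~~~~~~~~~~~~~^^
    self.f = self.fun_wrapped(xp_copy(self.x))
             ~~~~~~~~~~~~~~~~^^^^^^^^^^^^^^^^^
    return np.atleast_1d(self.fun(x))
                         ~~~~~~~~^^^
    return self.f(x, *self.args, **self.kwargs)
           ~~~~~~^^^^^^^^^^^^^^^^^^^^^^^^^^^^^^
  File "s12.py", line 21, in <lambda>
    f=lambda v:np.concatenate([proj(p,[v[0]+.047*np.cos(v[2]+np.radians(g)),v[1]+.047*np.sin(v[2]+np.radians(g)),.19],fish)-u for g,u in obs])
               ~~~~~~~~~~~~~~^^^^^^^^^^^^^^^^^^^^^^^^^^^^^^^^^^^^^^^^^^^^^^^^^^^^^^^^^^^^^^^^^^^^^^^^^^^^^^^^^^^^^^^^^^^^^^^^^^^^^^^^^^^^^^^^^
ValueError: need at least one array to concatenate
```

```bash
cat > s13.py <<'E'
from s11 import *
M=fit("wrist10",P9,3.5,[260,250],tool(st)@np.linalg.inv(T),[0,1,2,5])
print(np.round(M[:3,3],4),"yaw",np.degrees(np.arctan2(M[1,0],M[0,0])))
d=np.array([.5322,.1130,.196]); print("dial in handle axes mm",1000*M[:3,:3].T@(d-M[:3,3]))
E
python3 s13.py | tail -3
python3 - <<'E'
import sys; sys.path.insert(0,'.')
import os; os.chdir('.')
from h import *
p=load("scene10")
Z=lambda q:np.array([(q[0]+.5)/5-.5+355,(q[1]+100.5)/5-.5+150])
# candidate handle poses check: stripe bottom ctr and wing tip top ctr, dial marks
x,y=.5320,.1134
print("obs stripe bot",Z((259,294)),"wing tip top ctr",Z((294,76)),"red",Z((189,446)),"green",Z((306,466)),"black",Z((395,431)))
import itertools
for nm,X0,yaw in (("dial",(.5318,.1138),28.2),("wristM",None,28.2)):
    pass
an=np.radians(13.2)
for g in(0,45,90):
    a=an+np.radians(g);print("mark pred",g,proj(p,[.5318+.047*np.cos(a),.1138+.047*np.sin(a),.19]))
# solve handle x,y,z from two points with yaw 28
from scipy.optimize import least_squares
a=np.radians(28.2);ex=np.array([np.cos(a),np.sin(a),0])
f=lambda v:np.r_[proj(p,v+.023*ex)-Z((259,294)),proj(p,v+.023*ex+[0,0,.077])-Z((294,76))]
q=least_squares(f,[.532,.113,.235]);print(q.x,q.fun)
for z in (.2335,.2365):
    f=lambda v:np.r_[proj(p,np.r_[v,z]+.023*ex)-Z((259,294)),proj(p,np.r_[v,z]+.023*ex+[0,0,.077])-Z((294,76))]
    q=least_squares(f,[.532,.113]);print(z,q.x,q.fun)
E
```

```text
wrist10 [-0.96 -0.59 -3.05  0.06] res [[-0.1, -0.1], [0.6, 0.0], [-0.2, 0.0], [0.7, -0.1], [-0.9, -0.2], [-0.3, 0.2], [0.2, 0.2]]
[0.5315 0.1101 0.2335] yaw 28.034991327710163
dial in handle axes mm [  2.03265253   2.17088999 -37.47925496]
obs stripe bot [406.4 228.4] wing tip top ctr [413.4 184.8] red [392.4 258.8] green [415.8 262.8] black [433.6 255.8]
mark pred 0 [392.1477832  259.25245808]
mark pred 45 [415.35506626 263.33800337]
mark pred 90 [433.38738922 256.17258415]
[0.52701268 0.10953969 0.23323382] [ 0.37416547  0.05374233 -0.34854937 -0.05006302]
0.2335 [0.52734742 0.10980328] [ 0.37174385  0.06958265 -0.3462443  -0.06720584]
0.2365 [0.53112009 0.11277406] [ 0.34418968  0.24971185 -0.32003022 -0.26229227]
```

Request:
apply_moves:
  increments:
    - [0.1,-0.16,0,0,0,0,0]
    - [0,0,0.3,0,0,0,0]
    - [0,0,0.3,0,0,0,0]
    - [0,0,0.2,0,0,0,0]
    - [0,0,0,0,0,0,0]

```text
time_s: 14.75
tool_pos: [0.533, 0.1134, 0.2716]
ee_rot: [3.048, 0.76, -0.002]
contact_force: [-0.4, 0.1, -1.2]
finger_gap: 0.0133
```

```bash
cat > s14.py <<'E'
from s11 import *
st=get_state()
w=snap("wrist","wrist11");s=snap("scene","scene11")["image"]
import s12
q=s12.dial(w,True)
M=fit("wrist11",P9,3.5,[260,250],tool(st)@np.linalg.inv(T),[0,1,2,5])
print("dial in handle axes mm",1000*M[:3,:3].T@(np.r_[q[:2],.196]-M[:3,3]))
cv2.imwrite("pics/z11s.png",cv2.resize(s[150:290,355:455],(500,700),interpolation=cv2.INTER_CUBIC)[100:])
cv2.imwrite("pics/z11w.png",cv2.resize(w["image"][145:295,240:415],None,fx=4,fy=4,interpolation=cv2.INTER_CUBIC))
E
python3 s14.py | tail -4
```

```text
wrist6 [-0.51 -0.38 -3.62 -0.12 -0.04  0.09] res [[0.1, -0.2], [0.6, 0.1], [-0.7, 0.0], [0.7, -0.0], [-0.6, -0.1], [-0.9, 0.1], [0.9, 0.0]]
3 dial [0.532  0.1131 0.2314] [-0.17  0.02  0.1   0.07  0.08 -0.11]
wrist11 [-0.76 -0.59 -2.47  0.06] res [[-0.2, -0.0], [0.5, 0.1], [-0.2, 0.0], [0.8, -0.2], [-0.9, -0.2], [-0.3, 0.2], [0.2, 0.2]]
dial in handle axes mm [  0.49498424   0.78545534 -30.4802613 ]
```

View pics/z11s.png

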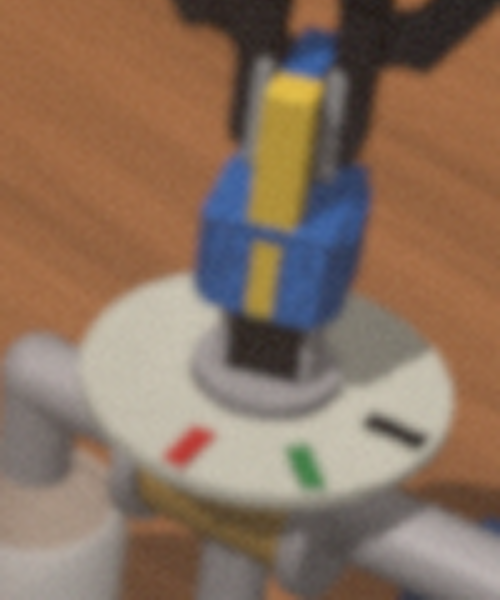

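View pics/z11w.png

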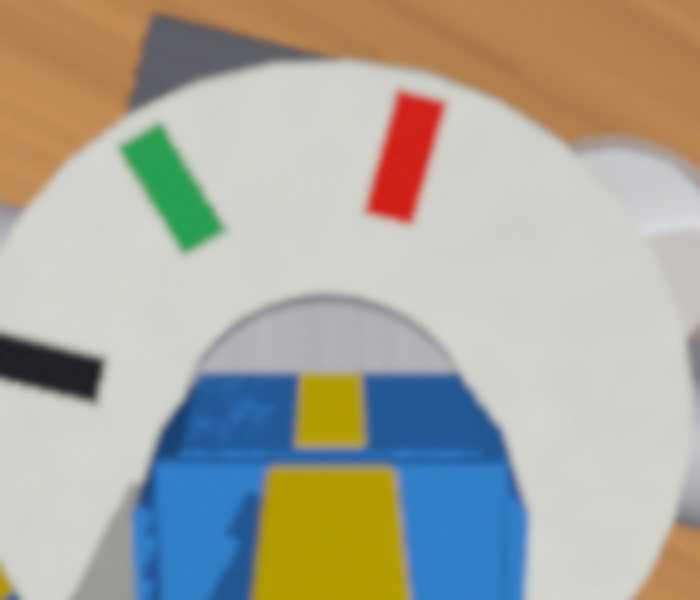

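Request:
apply_moves:
  increments:
    - [0.02,-0.05,0.2,0,0,0,0]
    - [0,0,0.2,0,0,0,0]
    - [0,0,0.2,0,0,0,0]
    - [0,0,0.2,0,0,0,0]
    - [0,0,0,0,0,0,0]

```text
time_s: 15.48
tool_pos: [0.533, 0.114, 0.2636]
ee_rot: [3.048, 0.76, -0.002]
contact_force: [0.3, 0.2, -1.0]
finger_gap: 0.0133
```

Request:
apply_moves:
  increments:
    - [0,0,0.2,0,0,0,0]
    - [0,0,0.2,0,0,0,0]
    - [0,0,0.2,0,0,0,0]
    - [0,0,0,0,0,0,0]
    - [0,0,0,0,0,0,0]

```text
time_s: 16.1
tool_pos: [0.533, 0.114, 0.2578]
ee_rot: [3.048, 0.76, -0.002]
contact_force: [-0.2, -0.7, -1.7]
finger_gap: 0.0129
```

Request:
apply_moves:
  increments:
    - [0,0,0.3,0,0,0,0]
    - [0,0,0.3,0,0,0,0]
    - [0,0,0.3,0,0,0,0]
    - [0,0,0.3,0,0,0,0]
    - [0,0,0,0,0,0,0]

```text
time_s: 16.73
tool_pos: [0.533, 0.1139, 0.2454]
ee_rot: [3.048, 0.76, -0.002]
contact_force: [-1.7, -0.1, -2.1]
finger_gap: 0.0133
```

Request:
apply_moves:
  increments:
    - [0,0,0.2,0,0,0,0]
    - [0,0,0.2,0,0,0,0]
    - [0,0,0.1,0,0,0,0]
    - [0,0,0.1,0,0,0,0]
    - [0,0,0,0,0,0,0]

```text
time_s: 17.35
tool_pos: [0.533, 0.1139, 0.2398]
ee_rot: [3.048, 0.76, -0.002]
contact_force: [-1.5, 0.1, -1.5]
finger_gap: 0.0126
```

Request:
apply_moves:
  increments:
    - [0,0,0.1,0,0,0,0]
    - [0,0,0.1,0,0,0,0]
    - [0,0,0.1,0,0,0,0]
    - [0,0,0,0,0,0,0]
    - [0,0,0,0,0,0,0]

```text
time_s: 17.98
tool_pos: [0.5332, 0.114, 0.2385]
ee_rot: [3.047, 0.76, -0.001]
contact_force: [-4.1, 0.2, 5.7]
finger_gap: 0.0133
```

Request:
apply_moves:
  increments:
    - [0,0,0.15,0,0,0,0]
    - [0,0,0.15,0,0,0,0]
    - [0,0,0,0,0,0,0]
    - [0,0,0,0,0,0,0]
    - [0,0,0,0,0,0,0]

```text
time_s: 18.6
tool_pos: [0.5333, 0.114, 0.2384]
ee_rot: [3.047, 0.76, 0.0]
contact_force: [-9.7, -0.8, 14.5]
finger_gap: 0.0133
```

Run:
```python
from h import *
st=get_state();print(st["tool_pos"],st["contact_force"],st["ft_torque"])
s=snap("scene","scene15")["image"];w=snap("wrist","wrist15")["image"]
cv2.imwrite("pics/z15s.png",cv2.resize(s[170:290,355:455],(500,600),interpolation=cv2.INTER_CUBIC))
```

```text
[0.53329988 0.11401248 0.23843931] [-9.68270014 -0.81251599 14.49079264] [-1.33707902e-01  1.78163085e+00  6.31331045e-04]
```

View pics/z15s.png

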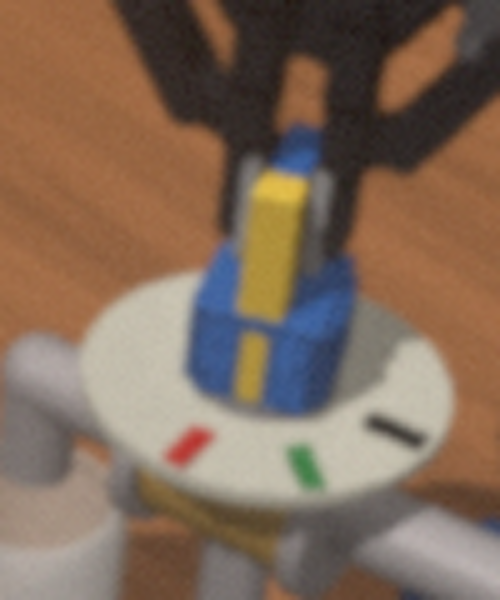

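Request:
apply_moves:
  increments:
    - [-0.09,-0.05,-0.15,0,0,0,0]
    - [0,0,-0.1,0,0,0,0]
    - [0,0,0,0,0,0,0]
    - [0,0,0,0,0,-0.035,0]
    - [0,0,0,0,0,-0.035,0]

```text
time_s: 19.32
tool_pos: [0.533, 0.1142, 0.2385]
ee_rot: [3.019, 0.867, 0.003]
contact_force: [-3.4, 0.2, 7.5]
finger_gap: 0.0131
```

```bash
cat > s16.py <<'E'
from s8 import *
st=get_state();M=tool(st);print("yaw",np.degrees(np.arctan2(M[1,0],M[0,0])),"pos",st["tool_pos"],"F",np.round(st["contact_force"],2),"M",np.round(st["ft_torque"],3))
E
python3 s16.py
```

```text
[0.53301642 0.11420639 0.23853178] [-3.35532646  0.22664574  7.46213051] 0.013105940006114472
yaw 32.04917330497185 pos [0.53301642 0.11420639 0.23853178] F [-3.36  0.23  7.46] M [ 0.014  0.81  -0.161]
```

Request:
apply_moves:
  increments:
    - [-0.04,0,-0.1,0,0,-0.08,0]
    - [0,0,0,0,0,-0.1,0]
    - [0,0,0,0,0,-0.1,0]
    - [0,0,0,0,0,-0.1,0]
    - [0,0,0,0,0,-0.05,0]

```text
time_s: 19.95
tool_pos: [0.5327, 0.1144, 0.2385]
ee_rot: [2.764, 1.492, 0.003]
contact_force: [-2.5, 0.8, 4.7]
finger_gap: 0.0133
```

```bash
python3 s16.py|tail -1
python3 - <<'E'
from h import *
s=snap("scene","scene17")["image"];w=snap("wrist","wrist17")["image"]
cv2.imwrite("pics/z17s.png",cv2.resize(s[170:290,355:455],(500,600),interpolation=cv2.INTER_CUBIC))
cv2.imwrite("pics/z17w.png",cv2.resize(w[145:295,240:415],None,fx=4,fy=4,interpolation=cv2.INTER_CUBIC))
E
```

```text
yaw 56.72728495939643 pos [0.53266739 0.11440742 0.23854902] F [-2.53  0.84  4.69] M [ 0.183  0.433 -0.169]
```

View pics/z17w.png

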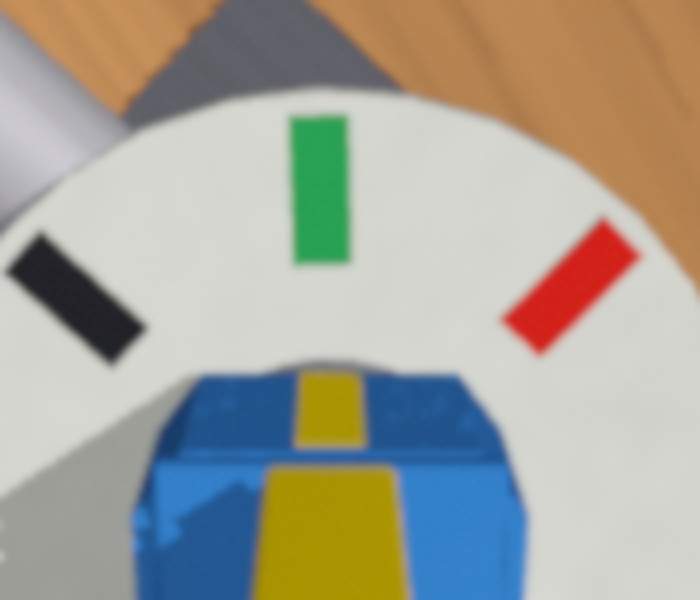

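View pics/z17s.png

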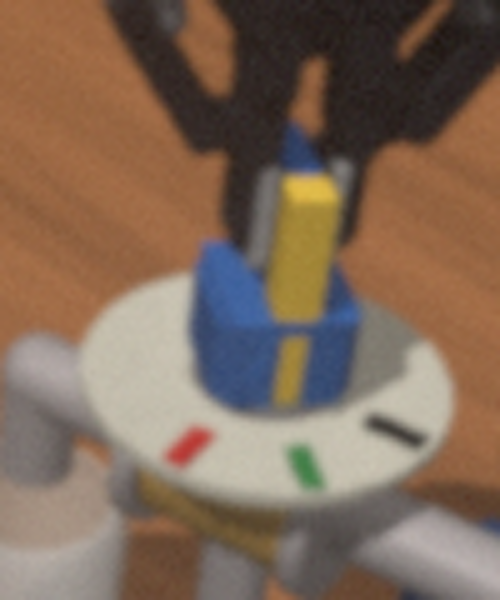

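Request:
apply_moves:
  increments:
    - [0,0,0,0,0,-0.042,0]
    - [0,0,0,0,0,-0.042,0]
    - [0,0,0,0,0,0,0]
    - [0,0,0,0,0,0,0]
    - [0,0,0,0,0,0,0]

```text
time_s: 20.68
tool_pos: [0.5326, 0.1144, 0.2386]
ee_rot: [2.701, 1.604, 0.003]
contact_force: [-1.7, 1.5, 5.7]
finger_gap: 0.0131
```

```bash
python3 s16.py|tail -1
```

```text
yaw 61.39536577556698 pos [0.53264011 0.1143748  0.23856046] F [-1.66  1.48  5.72] M [ 0.297  0.421 -0.037]
```

Request:
apply_moves:
  increments:
    - [0,0,-0.05,0,0,0.02,0]
    - [0,0,0,0,0,0.02,0]
    - [0,0,0,0,0,0,0]
    - [0,0,0,0,0,0,0]
    - [0,0,0,0,0,0,0]

```text
time_s: 21.3
tool_pos: [0.5327, 0.1138, 0.2385]
ee_rot: [2.731, 1.55, 0.002]
contact_force: [2.1, 1.7, 5.5]
finger_gap: 0.0129
```

```bash
python3 s16.py|tail -1
```

```text
yaw 59.15675385714953 pos [0.53268577 0.11377561 0.23854967] F [2.1  1.72 5.48] M [ 0.218 -0.343 -0.049]
```

Request:
apply_moves:
  increments:
    - [0,0,0,0,0,0.015,0]
    - [0,0,0,0,0,0,0]
    - [0,0,0,0,0,0,0.15]
    - [0,0,0,0,0,0,0.4]
    - [0,0,0,0,0,0,0.4]

```text
time_s: 21.92
tool_pos: [0.5302, 0.1133, 0.2361]
ee_rot: [-2.743, -1.53, 0.008]
contact_force: [-0.3, -0.4, 0.2]
finger_gap: 0.0343
```

```bash
python3 s16.py|tail -1
python3 - <<'E'
from h import *
s=snap("scene","scene18")["image"];w=snap("wrist","wrist18")["image"]
cv2.imwrite("pics/z18s.png",cv2.resize(s[170:290,355:455],(500,600),interpolation=cv2.INTER_CUBIC))
E
```

```text
yaw 58.30462827208166 pos [0.53020737 0.11334175 0.23612799] F [-0.26 -0.37  0.17] M [ 0.031 -0.006 -0.022]
```

View pics/wrist18.png

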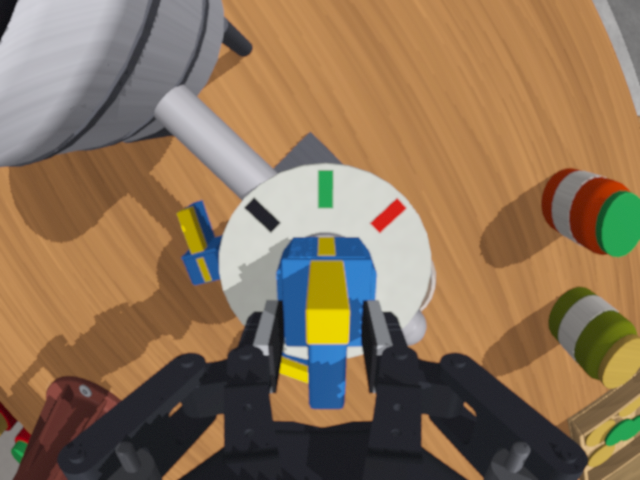

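View pics/z18s.png

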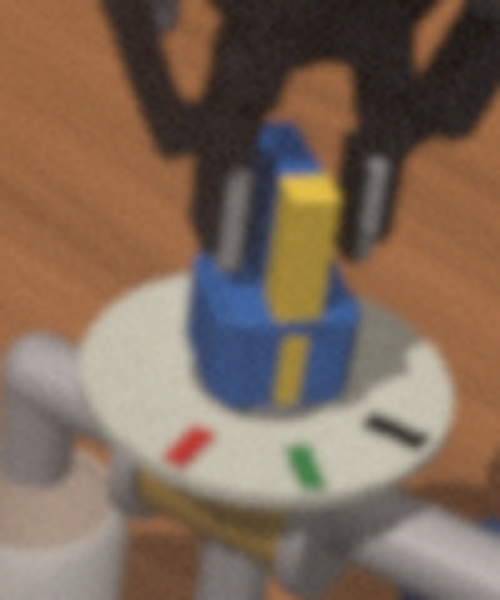

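Request:
apply_moves:
  increments:
    - [0,0,0,0,0,0,0.6]
    - [0,0,-1,0,0,0,0.6]
    - [0,0,-3,0,0,0,0.6]
    - [0,0,-4,0,0,0,0.6]
    - [0,0,-4,0,0,0,0.6]

```text
time_s: 22.65
tool_pos: [0.5318, 0.1138, 0.3599]
ee_rot: [2.743, 1.53, -0.001]
contact_force: [0.2, 0.0, 0.1]
finger_gap: 0.0512
```

Request:
apply_moves:
  increments:
    - [-3,4,0,0,0,0,0.6]
    - [-4,4,0,0,0,0,0.6]
    - [-4,4,0,0,0,0,0.6]
    - [-4,4,0,0,0,0,0.6]
    - [0,0,0,0,0,0,0.6]

```text
time_s: 23.28
tool_pos: [0.5896, -0.1017, 0.3584]
ee_rot: [2.746, 1.522, -0.002]
contact_force: [-0.9, 0.6, -0.2]
finger_gap: 0.0514
```

```bash
python3 s16.py|tail -1
python3 - <<'E'
from h import *
s=snap("scene","scene19")["image"];t=snap("top","top19")["image"]
a=cv2.resize(s[170:290,355:455],(375,450),interpolation=cv2.INTER_CUBIC);b=cv2.resize(t[220:340,170:282],(420,450),interpolation=cv2.INTER_CUBIC)
cv2.imwrite("pics/z19.png",np.hstack([a,b]))
E
```

```text
yaw 58.00127088029454 pos [ 0.58955823 -0.10173574  0.35839543] F [-0.94  0.64 -0.23] M [ 0.006 -0.029 -0.002]
```

View pics/z19.png

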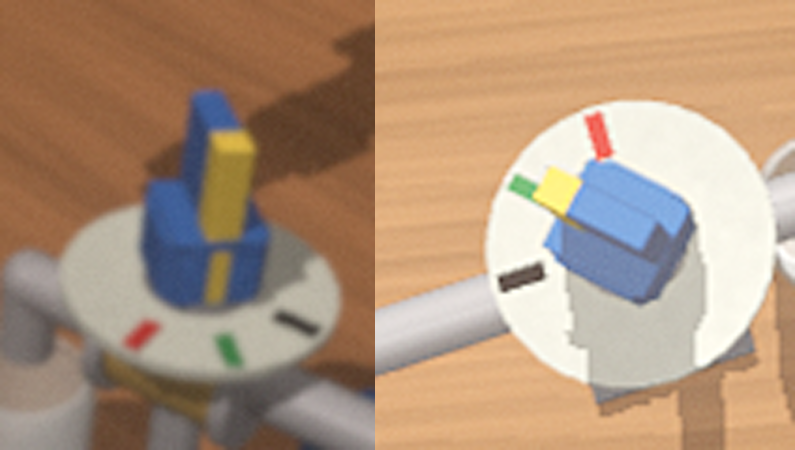

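View pics/top19.png

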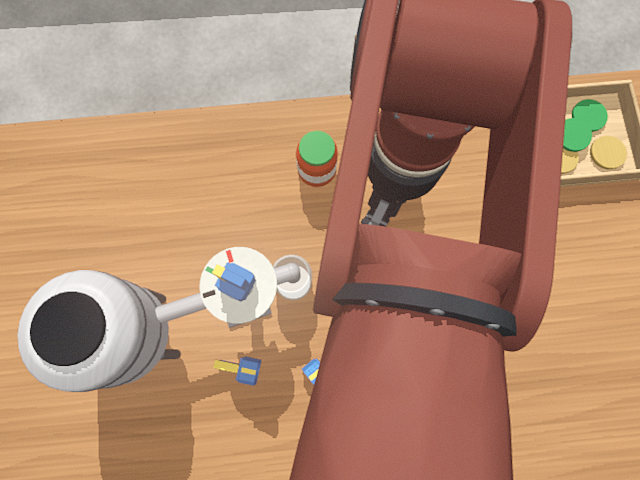

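Run:
```python
from h import *
from scipy.optimize import least_squares
t=load("top19");im=t["image"]
cv2.imwrite("pics/z20.png",cv2.resize(im[255:305,200:265],None,fx=12,fy=12,interpolation=cv2.INTER_CUBIC))
# prediction overlay for home at yaw 58.2
big=cv2.resize(im[255:305,200:265],None,fx=12,fy=12,interpolation=cv2.INTER_CUBIC)
for yaw,col in((58.2,(0,0,255)),):
    a=np.radians(yaw);ex=np.array([np.cos(a),np.sin(a),0]);ey=np.array([-ex[1],ex[0],0])
    pts=[proj(t,np.array([.5322,.1139,.273])+ex*u+ey*v) for u,v in((.023,.007),(.023,-.007),(-.023,-.007),(-.023,.007))]
    P=[((p-[200,255]+.5)*12-.5).astype(int) for p in pts]; cv2.polylines(big,[np.array(P)],True,col,1)
cv2.imwrite("pics/z20.png",big)
s=load("scene19");bs=cv2.resize(s["image"][185:265,375:445],None,fx=7,fy=7,interpolation=cv2.INTER_CUBIC)
for z in (.196,.273):
  e=.023 if z<.2 else .007
  for c in((0,0,255),):
    pts=[proj(s,np.array([.5311,.1133,z])+ex*u+ey*v) for u,v in((.023,e),(.023,-e),(-.023,-e),(-.023,e))]
    P=[((p-[375,185]+.5)*7-.5).astype(int) for p in pts]; cv2.polylines(bs,[np.array(P)],True,c,1)
cv2.imwrite("pics/z21.png",bs)
```

```text
(no output)
```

View pics/z20.png

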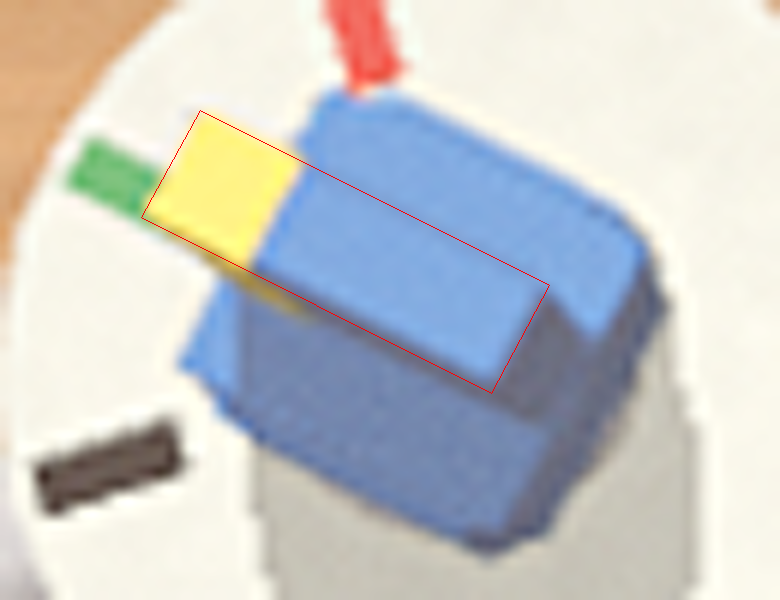

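View pics/z21.png

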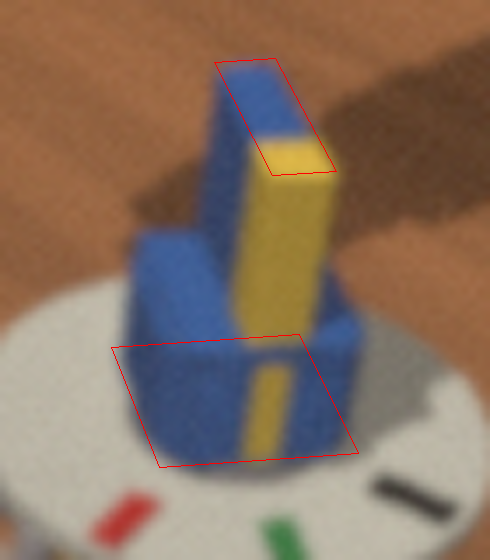

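```bash
python3 -c "
from rig import *
print(finish_job())"
```

```text
the job is handed in; nothing more can be done
None
```

The handle is fully home on the valve stem and turned to half open, its yellow end pointing at the green mark. I stood it upright on the table, let go and took it again by the wing from above. I then pushed it home while the valve was about 15 degrees open and turned it. I let go and moved the arm clear before handing in at about 23 s.

- **Fit:** The handle stopped at the expected seat height, and I pressed it down with about 14 N. After release, both outside cameras matched a fully home handle pointing within about 1 degree of the green mark.
- **Valve angle:** The stem is hidden under the handle, so I could not see its angle. To take up the play I turned the handle about 3 degrees past the mark and came back. From the play allowed, the valve should be between 0.74 and 0.84 rad. The torque readings at that reversal were not clear enough to narrow this down.
- **Disagreements:** Before the fit, the cameras disagreed by 1–2 mm on the handle's offset from the stem. The wrist camera also read the handle about 3 mm too low. The handle went on with almost no force, so neither mattered. While I pressed it home there was about 10 N of side force, which I eased off before turning.
- **Surroundings:** I did not move the jars or the look-alike handles, and the arm was touching nothing at the end. The arm hid the pickle jar in the last top view.

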